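Trip the hidden tray latch of a torque calibrator with a tee handle

TASK

The calibrator's adapter tray is latched shut. Take the tee handle from its wooden stand, reach with its pin through the slot in the calibrator's sloped panel and feel gently for the sprung pawl hidden beneath, without forcing the pin against the fixed plate beside it, and press the pawl in until the tray pops fully out at the back. Then hang the tee handle upright in the stand's slot again as it was, let go, and leave everything else on the bench where it is.

Things in the scene. Friction and masses are not known exactly. Their poses are not given: they have to be found in the camera images.
- tee: Plain steel tee handle, 179 mm long, 0.24 kg, hanging upright in the stand. Origin: centre of the underside of its collar, which rests on the stand's deck; z up the handle, x along the crossbar. Collar 30 mm across, z 0 to 8 mm; square hub above it; crossbar 15 mm thick, 90 mm long, centred at z 61.5 mm; below, a straight round-ended pin 8 mm thick, down to z -110 mm.
- tee_tip (a point): End of the tee handle's pin, on its axis, 110 mm below the collar's underside.
- stand: Fixed dark hardwood stand. Origin on the table under the middle of the deck; z up. Deck top at z 145 mm, 18 mm thick, 100 mm along x, 90 mm along y. Below it free space down to a base 15 mm high. At y = -87 mm a low rack holds three sockets upright, tops under 100 mm.
- console: Fixed wedge-shaped grey torque calibrator, 210 mm along x, 200 mm wide along y, 79 mm high at its front (-x, towards the robot), 186 mm at its back (+x). Origin on the table, 100 mm behind the front face, midway across; z up.
- port: The calibrator's sloped panel with the access slot. Origin: centre of the slot's mouth in the panel's surface, 130 mm above the table. z points straight out of the panel (27 degrees from vertical, leaning to the calibrator's front), x up the slope, y along the slot. The slot is 20 mm along x, 52 mm along y, with straight guide walls 38 mm deep, so the pin must enter along -z.
- tray (a joint): Adapter tray, sliding out of the calibrator's back (its +x) by a spring: 0 m latched, 0.045 m fully out. The pawl, pressed by the pin straight into the panel, starts to give at about 4 N, frees the tray after about 6 mm at about 6 N and stops at 12 mm at about 8.5 N. The tray then comes out by itself in about a second. Over 45 N on the pin damages the calibrator.
- tray_front (a point): Middle of the outer face of the tray's end plate (150 mm wide, 54 mm high), at the calibrator's back.
- tee_grip (a point): Middle of the tee handle's square hub (16 x 16 mm, faces square to the handle's x and y, from 8 to 54 mm above the collar's underside): the place to grip, across y. It lies 31 mm above the collar's underside.
- stand_slot (a point): Deck surface in the middle of the tee slot, straight above the stand's origin. The slot is 14 mm wide, runs along the stand's x, is open at x = -50 mm and closed at x = +37 mm. The tee's pin hangs in it with the collar resting on the deck.
- stop_plate (a point): Point 55 mm straight below the slot's mouth, in the face of a hidden rigid stop plate parallel to the panel. A gap 24 mm wide along the slot is cut in the plate and filled, flush, by a flat sprung pawl 20 mm wide. The gap's middle lies anywhere from -15 to +15 mm along the slot (y of the panel) from this point, different each time: only touch tells, the plate is hard, the pawl gives.
- socket0: Chrome socket, 33 mm diameter, 70 mm high, upright in the stand's rack. Origin: centre of its underside.
- socket1: Chrome socket, 30 mm diameter, 64 mm high, upright in the stand's rack. Origin: centre of its underside.
- socket2: Chrome socket, 27 mm diameter, 78 mm high, upright in the stand's rack. Origin: centre of its underside.
- shroud: Amber polycarbonate sensor shroud, a domed cap 90 mm across its flange, 95 mm high. Origin: centre of its underside. Bystander.
- plug: Copper grounding plug, stepped and round, 52 mm across, 85 mm high. Origin: centre of its underside. Bystander.
- adapter: Titanium test adapter, 55 mm square, 68 mm high with its square drive. Origin: centre of its underside. Bystander.
- wrench: Steel wrench 200 mm long, lying flat on the mat. Bystander.
Mind the look-alikes: they are no part of the job. Of the things that look like the tee, the middle-sized one is meant.

How it is judged (in metres and radians):
On the way, in this order (a step that is already met when the one before it is completed fails the run):
1. the pin is through the slot, at least 40 mm below its mouth (x of tee_tip in the frame of port between -0.012 and 0.012 m and y of tee_tip in the frame of port between -0.028 and 0.028 m and z of tee_tip in the frame of port below -0.04 m and value of joint tray below 0.02 m), for 0.1 s.
2. the tray has been released and is fully out (value of joint tray above 0.038 m), for 0.1 s.
At the end, for the whole second after the job is handed in: The tray is out by more than 38 mm of its 45 mm; the tee handle is released, at rest and upright (within 7 degrees) in the stand's slot, its collar resting on the deck (within 5 mm in height) (value of joint tray above 0.038 m and angle between tee's own z axis and vertical below 0.12 rad and linear speed of tee below 0.02 m/s and x of tee in the frame of stand between -0.045 and 0.04 m and y of tee in the frame of stand between -0.01 and 0.01 m and z of tee in the frame of stand between 0.14 and 0.15 m); the robot touches nothing.
It fails at once if the pin is forced against the calibrator or its latch with more than 45 N (contact force between tee and console above 45 N or contact force between tee and latch above 45 N).
It fails at once if a socket, the shroud, the plug, the adapter or the wrench is displaced by more than 30 mm (distance of any of socket0, socket1, socket2, shroud, plug, adapter, wrench from where it was at the start of the episode above 0.03 m).
It also fails if it takes over 58 s, if anything falls off the work surface, if the arm or the gripper's body presses on something with over 40 N, if the wrist force passes 120 N, or if a joint passes its speed limit or range.

ROBOT

A 7-joint arm with a two-finger parallel gripper is mounted at the origin on the work surface. World frame = base frame: x ahead of the robot, y to its left, z up, the work surface at z = 0. Lengths are in mm, angles in rad, forces in N, time in s.
With the tool pointing down it reaches from about 400 to 875 mm from the base axis. Payload 4.4 kg.
Tool frame: the origin (TCP) lies on the centre line of the jaws, within the pads' length; the fingertips stand 14 mm ahead of it and the grasp point (between the pads) lies 5 mm behind it; z points along the fingers, x is the direction in which the jaws open and shut, and the axes are right-handed (so a half turn about z gives the same grasp; the last joint's range is limited). The gripper opens to 85 mm and grips with 20 to 120 N. Pads are 22 mm wide; open, the fingers measure 114 mm over their backs; the gripper's body (76 mm by 85 mm) begins 54 mm behind the grasp point. The pads swing forward as they close: fully open they stand 13 mm farther back than shut.
Start: joints at [1.083, 0.628, 0.038, 1.517, -0.027, 0.996, -0.02], TCP at [266.14, -593.032, 245.313] pointing down, gripper open.
Joint ranges: [-3.06, 3.06], [-0.37, 2.12], [-1.25, 1.32], [0.18, 2.47], [-1.1, 4.24], [0.23, 1.98], [-2.94, 2.94]. Speed limits (rad/s): [2.57, 2.57, 3.14, 3.14, 3.14, 3.14, 3.14].

INTERFACE

Orientations are given as [roll, pitch, yaw] about the fixed x, y, z axes, in that order (R = Rz(yaw) Ry(pitch) Rx(roll)).
In Python, from cell import ctrl gives the robot as it stands.
- The arm moves only by the tool send_rows, never from a script. Its argument "commands" is a list of rows, each a list of 5 numbers: the finger opening in mm, from 0 to 85.4, then the shift along the tool's x, y, z in mm, then the turn about the tool's z in degrees. In form: [[grip, x, y, z, roll], ...]. A call has 1 to 5 rows; each row is the pose to reach, as a shift and turn from the pose measured when the call began, along the tool's axes at that moment; what a row does not reach only later rows make up. A row lasts 1/10 s, in which the tool goes at most 50 mm and 8.59 degrees, less where a joint would pass 70% of its speed; a pose out of reach is approached as far as the arm can. A call with a gripper value outside its range is refused whole. The fingers move at their own pace and stop on an object; the grip force is fixed at half the most. Time passes only in rows, so rows that repeat a pose let the fingers close. It gives the time, the measured TCP pose, the force and the opening at its end, in the units of the state.
- ctrl.read_state(): the state, without advancing time (a new reading comes with each control period).
- ctrl.get_image(name): name is "scene" or "top"; returns the picture (400x640x3 uint8, red, green, blue); there is no depth.
- ctrl.camera_params(name): a dict with "fx", "fy", "cx", "cy" (pixels), "cam_to_world" (4x4, takes a point from camera to world coordinates). Camera axes: x right, y down, z forward; pixel columns grow to the right and rows downward; lengths in mm; the calibration is good to about 2 mm. A picture is of the moment at which its call begins. camera_params takes no time and is no camera call.
- ctrl.finish_job(): hands the job in, once; it reports no verdict.
The state is a dict: "clock": time; "qpos": joint angles; "qd": joint speeds; "tau": joint torques, N m; "eef_pos": TCP position; "tool_rot": TCP orientation; "force": force on the tool from outside, world axes, zero at the start; "torque": the same for the moment, N m; "width": finger opening in mm.
Only numpy, scipy, OpenCV 4.12 (cv2) and the standard library are available. Lean on these libraries where they do the work, as an engineer would, in place of code of your own. Each camera call takes 0.05 s, during which the arm holds its last target.

## Working session

There is one attempt and no reset: what is moved stays moved. The work goes in short steps, Python scripts to look and compute and a tool call to move; the robot and the scene stay as the last step left them, time stands still between calls to the robot, and variables do not carry over. Pictures are saved under pics/ and viewed, and the job is handed in when it is done.

Besides the shell and the picture viewer there is one more tool, called after ">>>" as name([rows], argument=value, ...), one row to a line, values as JSON. send_rows: Moves the arm, as the interface text tells. Its arguments: {"type":"object","properties":{"commands":{"type":"array"}},"required":["commands"]}

```bash
ls; mkdir -p pics; python3 - <<'E'
from cell import ctrl
import cv2
for n in("scene","top"):
    im=ctrl.get_image(n); cv2.imwrite(f"pics/{n}0.png",im[:,:,::-1])
    p=ctrl.camera_params(n); print(n,p)
print(ctrl.read_state())
E
```

```text
pics
scene {'fx': 380.0404711476079, 'fy': 380.0404711476079, 'cx': 317.1319557006247, 'cy': 202.8440642173042, 'cam_to_world': array([[ 7.24834059e-01,  4.53810649e-01, -5.18335298e-01,
         1.03556091e+03],
       [ 6.88658070e-01, -4.56398448e-01,  5.63427475e-01,
        -5.57998228e+02],
       [ 1.91219624e-02, -7.65347210e-01, -6.43333506e-01,
         7.13234152e+02],
       [ 0.00000000e+00,  0.00000000e+00,  0.00000000e+00,
         1.00000000e+00]])}
top {'fx': 430.634020291928, 'fy': 430.634020291928, 'cx': 313.5428167178549, 'cy': 200.65054165656176, 'cam_to_world': array([[-2.10773956e-02, -9.80226322e-01,  1.96753912e-01,
         3.38021740e+02],
       [-9.99709355e-01,  2.29673327e-02,  7.32851767e-03,
        -4.11795999e+01],
       [-1.17025185e-02, -1.96542260e-01, -9.80425515e-01,
         1.24359967e+03],
       [ 0.00000000e+00,  0.00000000e+00,  0.00000000e+00,
         1.00000000e+00]])}
{'clock': 0.1, 'qpos': array([ 1.08319909,  0.6292477 ,  0.03843652,  1.51827673, -0.02701625,
        0.99632078, -0.01995221]), 'qd': array([-0.00194623, -0.00149489, -0.00097444, -0.00240269, -0.0003196 ,
       -0.0018466 ,  0.00094976]), 'tau': array([ 3.81642501e-03, -5.64517307e+01,  1.23057134e+00, -1.93970168e+01,
        1.13048544e-02,  5.38436478e-03,  2.71171331e-05]), 'eef_pos': array([ 265.92258099, -592.51438175,  244.48193289]), 'tool_rot': array([-3.14159172e+00,  1.73515977e-03, -1.14895367e+00]), 'force': array([ 1.15128864,  0.7151474 , -0.16446044]), 'torque': array([0.00258638, 0.01663009, 0.01739133]), 'width': 85.43425332196117}
```

View pics/scene0.png

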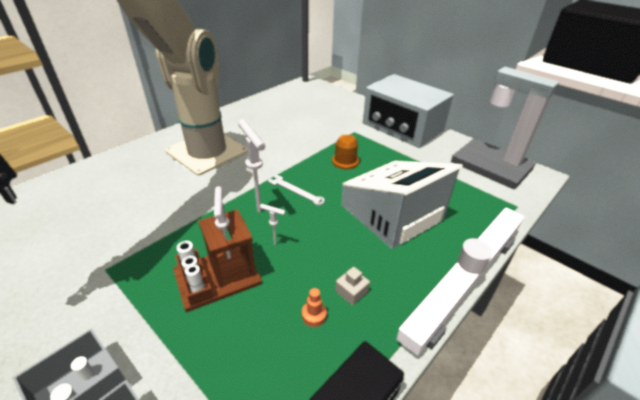

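View pics/top0.png

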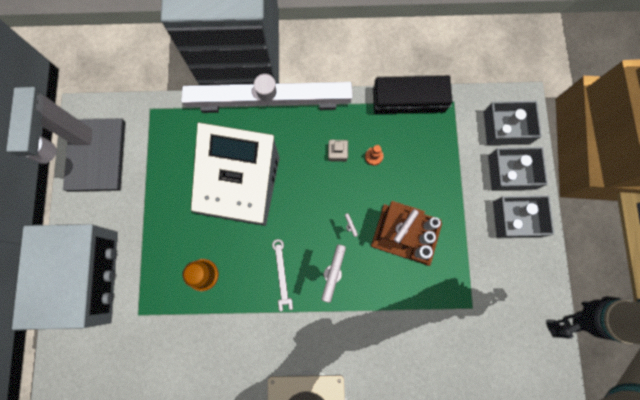

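The scene view shows the stand with the middle tee at about (221,205), a large look-alike at (252,150), a small one at (273,215) and the console at (400,195). In the top view the stand is at (406,232) and the console slot at (231,176). I'll zoom in on both.

```bash
python3 - <<'E'
import cv2
s=cv2.imread("pics/scene0.png");t=cv2.imread("pics/top0.png")
def z(im,x0,y0,x1,y1,k,n):
    cv2.imwrite(n,cv2.resize(im[y0:y1,x0:x1],None,fx=k,fy=k,interpolation=cv2.INTER_CUBIC))
z(t,365,190,450,270,7,"pics/a.png"); z(t,180,115,290,230,5,"pics/b.png")
z(s,165,170,275,315,4,"pics/c.png"); z(s,335,150,470,250,5,"pics/d.png")
E
```

```text
(no output)
```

View pics/a.png

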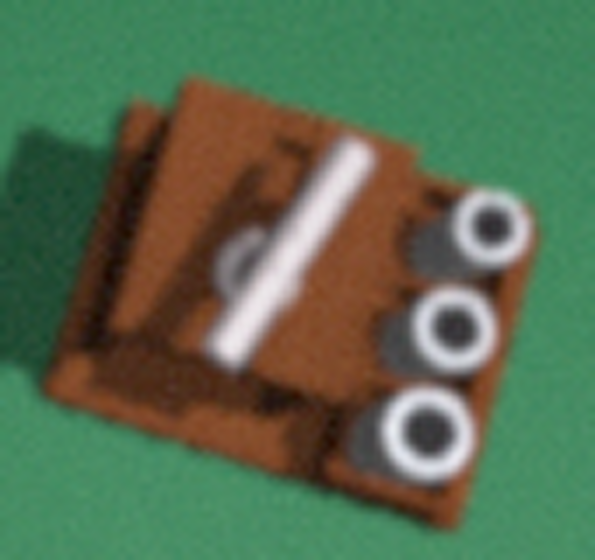

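View pics/b.png

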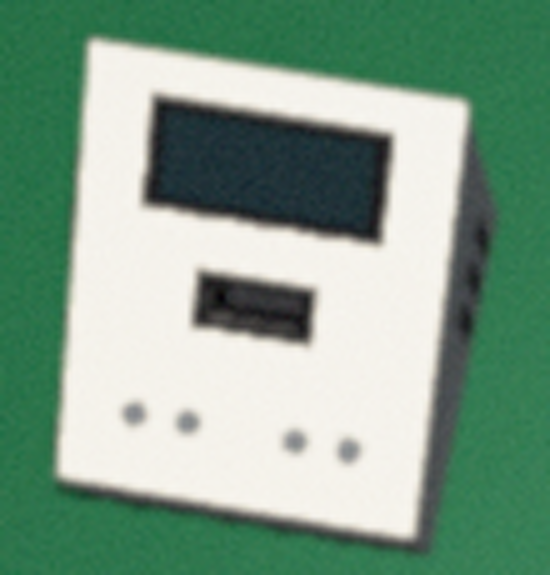

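View pics/c.png

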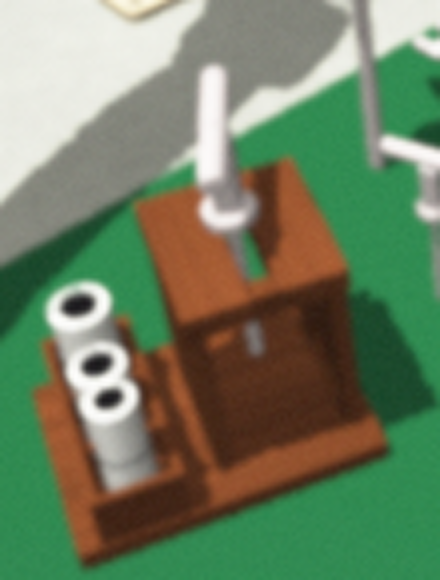

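View pics/d.png

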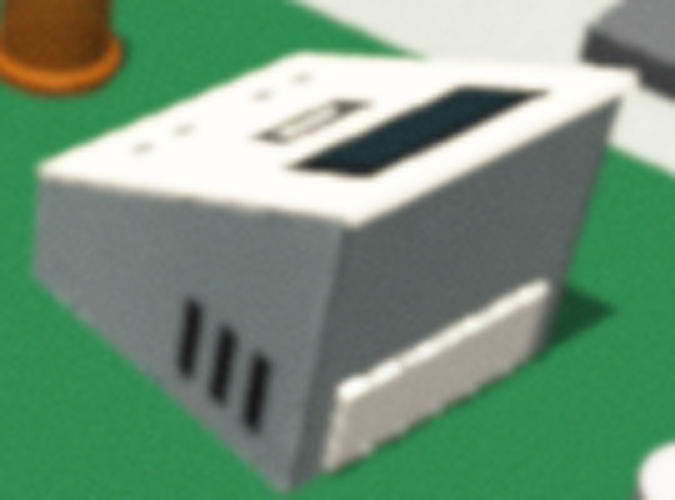

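```bash
cat > h.py <<'E'
import numpy as np, json
from scipy.optimize import least_squares
from cell import ctrl
P={n:ctrl.camera_params(n) for n in("scene","top")}
def proj(n,X):
    p=P[n];T=np.linalg.inv(p["cam_to_world"]);X=np.atleast_2d(X)
    c=X@T[:3,:3].T+T[:3,3]
    return np.c_[p["fx"]*c[:,0]/c[:,2]+p["cx"],p["fy"]*c[:,1]/c[:,2]+p["cy"]]
def ray(n,uv,z):
    p=P[n];T=p["cam_to_world"]
    d=T[:3,:3]@np.array([(uv[0]-p["cx"])/p["fx"],(uv[1]-p["cy"])/p["fy"],1]);o=T[:3,3]
    return o+d*(z-o[2])/d[2]
def unz(pts,k,off): return (np.array(pts,float)+.5)/k-.5+np.array(off)
def W(p,X):
    X=np.atleast_2d(np.array(X,float));c,s=np.cos(p[2]),np.sin(p[2])
    return np.c_[p[0]+c*X[:,0]-s*X[:,1],p[1]+s*X[:,0]+c*X[:,1],X[:,2]]
def fit(obs,p0):
    f=lambda p:np.concatenate([(proj(n,W(p,X))-uv).ravel() for n,X,uv in obs])
    r=least_squares(f,p0,loss="soft_l1");return r.x,f(r.x).reshape(-1,2)
E
python3 - <<'E'
from h import *
np.set_printoptions(precision=2,suppress=True)
ct=("top",[[110,100,186],[110,-100,186],[-100,-100,79],[-100,100,79]],unz([(90,38),(468,100),(420,543),(57,480)],5,(180,115)))
cs=("scene",[[110,-100,186],[-100,-100,79],[-100,100,79],[110,100,186],[110,-100,0],[-100,-100,0]],unz([(350,225),(40,172),(300,55),(636,75),(290,490),(35,272)],5,(335,150)))
st=("top",[[50,45,145],[50,-45,145],[-50,45,145],[-50,-45,145]],unz([(190,78),(418,150),(105,338),(330,405)],7,(365,190)))
ss=("scene",[[50,-45,145],[50,45,145],[-50,-45,145],[-50,45,145]],unz([(187,325),(350,275),(137,208),(293,157)],4,(165,170)))
for nm,o,p0 in(("console",[ct,cs],[600,200,0]),("stand",[st,ss],[500,-250,-.3])):
    for oo in(o[:1],o[1:],o):
        p,r=fit(oo,p0);print(nm,p,np.rad2deg(p[2]));
    print(r)
    if nm=="stand":S=p
    else: C=p
for n,q in(("top",unz([(197,270),(316,289),(310,343),(193,325)],5,(180,115))),("scene",unz([(252,137),(342,100),(372,103),(285,143)],5,(335,150)))):
    w=ray(n,q.mean(0),130); print("slot centre",n,w)
print("stand slot/port",W(C,[[0,0,130]]))
a,b=[ray("top",u,213) for u in unz([(358,148),(225,353)],7,(365,190))]
print(a,b,(a+b)/2,np.linalg.norm(a-b),np.rad2deg(np.arctan2(*(a-b)[[1,0]])))
a,b=[ray("scene",u,206) for u in unz([(212,78),(215,180)],4,(165,170))]
print(a,b,(a+b)/2,np.linalg.norm(a-b),np.rad2deg(np.arctan2(*(a-b)[[1,0]])))
print("collar",ray("scene",unz([(228,207)],4,(165,170))[0],153))
E
```

```text
console [634.37 186.53  -0.19] -10.611159508713747
console [635.32 187.79  -0.19] -10.74644381591106
console [635.45 187.05  -0.19] -10.700316813949687
[[-0.11  1.42]
 [-0.37  0.74]
 [-0.73 -2.35]
 [ 0.69 -1.47]
 [-0.09 -2.14]
 [ 0.35 -0.27]
 [ 0.26  0.43]
 [-0.47 -0.44]
 [-0.23  1.76]
 [-0.37  1.47]]
stand [ 491.95 -258.63   -0.35] -20.0990435805837
stand [ 498.73 -261.77   -0.34] -19.297355692931475
stand [ 494.47 -259.79   -0.35] -20.084608472516535
[[-0.53 -1.24]
 [ 0.34 -0.55]
 [ 0.24 -2.07]
 [ 2.03 -0.26]
 [-1.56 -0.96]
 [ 0.45 -2.05]
 [-0.57 -2.17]
 [ 0.24 -0.83]]
slot centre top [634.07 188.04 130.  ]
slot centre scene [633.36 188.59 130.  ]
stand slot/port [[635.45 187.05 130.  ]]
[ 514.18 -280.44  213.  ] [ 444.22 -230.33  213.  ] [ 479.2  -255.39  213.  ] 86.05554521508941 -35.61211650671826
[ 443.51 -231.46  206.  ] [ 512.78 -278.48  206.  ] [ 478.15 -254.97  206.  ] 83.72342036008358 145.83069047612244
collar [ 481.12 -257.14  153.  ]
```

```bash
cat >> h.py <<'E'
from scipy.spatial.transform import Rotation as Ro
def st(): 
    s=ctrl.read_state(); print("t %.2f pos %s rpy %s F %s w %.1f j7 %.2f j5 %.2f"%(s["clock"],np.round(s["eef_pos"],1),np.round(np.rad2deg(s["tool_rot"]),1),np.round(s["force"],1),s["width"],s["qpos"][6],s["qpos"][4])); return s
def go(target,yaw=None):
    s=st();R=Ro.from_euler("xyz",s["tool_rot"]).as_matrix()
    d=R.T@(np.array(target)-s["eef_pos"]); 
    t=0 if yaw is None else -((yaw-np.rad2deg(s["tool_rot"][2])+180)%360-180)
    print("shift",np.round(d,1),"turn %.1f"%t)
E
python3 - <<'E'
from h import *
go([479,-255,245],-125.5)
print("big base",ray("top",(335,275),0),"small",ray("top",(351,225),0))
for u in((243,124),(262,138)): print("big bar",ray("scene",u,300),ray("scene",u,250))
for u in((328,300),(341,246)): print("big bar top",ray("top",u,300),ray("top",u,250))
for u in ((262,207),(284,212)): print("small sc",ray("scene",u,100),ray("scene",u,130))
for u in ((347,214),(355,235)): print("small top",ray("top",u,100),ray("top",u,130))
for u in ((374,155),(338,150),(200,275)): print(ray("top",u,40))
E
```

```text
t 0.10 pos [ 265.9 -592.5  244.5] rpy [-1.80e+02  1.00e-01 -6.58e+01] F [ 1.2  0.7 -0.2] w 85.4 j7 -0.02 j5 -0.03
shift [-2.207e+02 -3.326e+02 -1.000e-01] turn 59.7
big base [370.45090425 -88.37614131   0.        ] small [ 512.79906913 -139.32005909    0.        ]
big bar [ 397.55805562 -114.72192744  300.        ] [320.36176687 -61.08692431 250.        ]
big bar [ 473.71580384 -124.02181351  300.        ] [405.73435707 -71.5120666  250.        ]
big bar top [310.34635668 -60.43013829 300.        ] [308.87987763 -61.45019685 250.        ]
big bar top [424.84402589 -92.033447   300.        ] [429.44461495 -94.72811979 250.        ]
small sc [ 456.01471433 -128.35956691  100.        ] [ 484.36666755 -149.37790028  130.        ]
small sc [ 508.1468467  -102.86507543  100.        ] [ 533.94844625 -125.13062365  130.        ]
small top [ 528.8052995  -121.82206652  100.        ] [ 523.80048273 -119.70657623  130.        ]
small top [ 471.66390777 -141.04280815  100.        ] [ 468.15807863 -138.42310098  130.        ]
[ 710.79210672 -210.79020856   40.        ]
[ 728.57394583 -106.70071748   40.        ]
[377.38591575 285.97956668  40.        ]
```

>>> send_rows([
  [60,-44,-66,0,8.5],
  [60,-88,-132,0,17],
  [60,-120,-180,0,25],
  [60,-150,-225,0,34],
  [60,-180,-270,0,42],
])

```text
clock: 0.6
eef_pos: [399.4, -379.2, 244.5]
tool_rot: [3.14, 0.002, -1.889]
force: [1.3, -0.9, 0.5]
width: 60.4
```

```bash
python3 -c "
from h import *
go([479,-255,245],-125.5)"
```

```text
t 0.60 pos [ 399.4 -379.2  244.5] rpy [ 1.799e+02  1.000e-01 -1.082e+02] F [ 1.3 -0.9  0.5] w 60.4 j7 -1.03 j5 -0.15
shift [-142.8  -36.8   -0.4] turn 17.3
```

>>> send_rows([
  [60,-48,-12,0,8],
  [60,-95,-25,0,17],
  [60,-142,-37,0,17.3],
  [60,-142.8,-36.8,0,17.3],
  [60,-142.8,-36.8,0,17.3],
])

```text
clock: 1.1
eef_pos: [479.6, -253.2, 244.2]
tool_rot: [3.139, 0.001, -2.186]
force: [-0.3, -1.0, 0.1]
width: 60.0
```

```bash
python3 - <<'E'
from h import *
import cv2
go([479,-255,178],-125.5)
im=ctrl.get_image("scene")[:,:,::-1]; cv2.imwrite("pics/e.png",cv2.resize(im[80:280,140:300],None,fx=3.5,fy=3.5,interpolation=cv2.INTER_CUBIC)[:600])
E
```

```text
t 1.10 pos [ 479.6 -253.2  244.2] rpy [ 1.798e+02  1.000e-01 -1.252e+02] F [-0.3 -1.   0.1] w 60.0 j7 -1.55 j5 -0.20
shift [ 1.9 -0.7 66.2] turn 0.3
```

View pics/e.png

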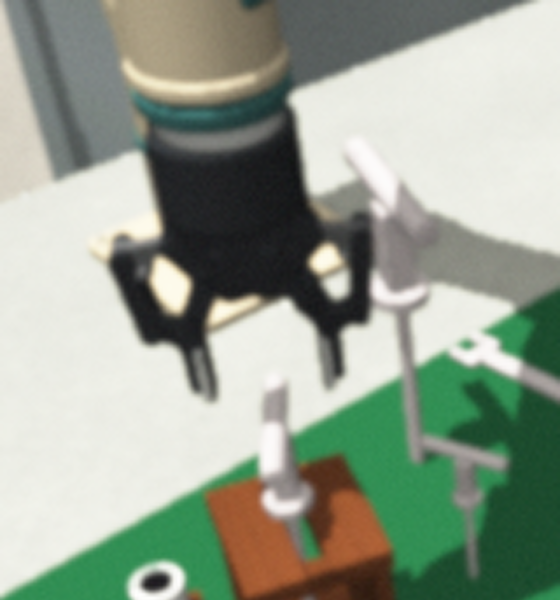

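The fingers, at (205,395) and (333,385) in the crop, straddle the crossbar at (272,420). I'll descend and close.

>>> send_rows([
  [60,1,0,25,0.3],
  [60,2,-0.7,50,0.3],
  [60,2,-0.7,64,0.3],
  [60,2,-0.7,66,0.3],
  [50,2,-0.7,66,0.3],
])

```text
clock: 1.65
eef_pos: [477.0, -258.5, 178.4]
tool_rot: [3.139, -0.0, -2.197]
force: [-0.2, 0.1, -0.5]
width: 50.0
```

>>> send_rows([
  [10,0,0,0,0],
  [10,0,0,0,0],
  [10,0,0,0,0],
  [10,0,0,0,0],
  [10,0,0,0,0],
])

```text
clock: 2.15
eef_pos: [477.8, -258.7, 179.4]
tool_rot: [3.141, 0.0, -2.197]
force: [-0.6, 0.5, 5.4]
width: 15.3
```

```bash
python3 - <<'E'
from h import *
import cv2
go([479,-255,178],-110)
for n,(x0,y0,x1,y1) in {"scene":(140,100,300,280),"top":(330,150,460,270)}.items():
    im=ctrl.get_image(n)[:,:,::-1]; cv2.imwrite(f"pics/f{n}.png",cv2.resize(im[y0:y1,x0:x1],None,fx=3.3,fy=3.3,interpolation=cv2.INTER_CUBIC))
E
```

```text
t 2.15 pos [ 477.8 -258.7  179.4] rpy [ 179.9    0.  -125.9] F [-0.6  0.5  5.4] w 15.3 j7 -1.51 j5 -0.24
shift [-3.7  1.2  1.4] turn -15.9
```

View pics/fscene.png

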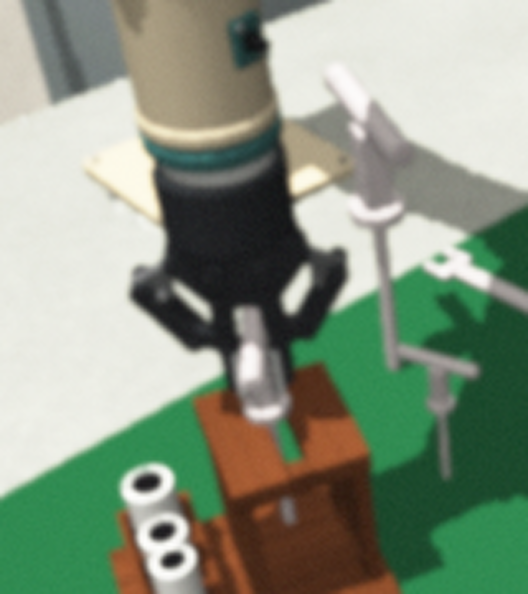

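```bash
cat >> h.py <<'E'
S=[494.5,-259.8,np.deg2rad(-20.1)]
def Sx(x,y,z): return W(S,[[x,y,z]])[0]
E
python3 - <<'E'
from h import *
go(Sx(-15,-1,220),-110.1)
E
```

```text
t 2.25 pos [ 477.8 -258.7  179.5] rpy [ 180.     0.  -125.9] F [0.9 0.2 6.3] w 15.0 j7 -1.51 j5 -0.24
shift [ -3.9   0.  -40.5] turn -15.8
```

>>> send_rows([
  [10,-1,0,-4,-2],
  [10,-3,0,-10,-6],
  [10,-3.9,0,-20,-11],
  [10,-3.9,0,-32,-15.8],
  [10,-3.9,0,-40,-15.8],
])

```text
clock: 2.75
eef_pos: [479.9, -255.6, 220.0]
tool_rot: [3.141, 0.0, -1.92]
force: [-0.1, -0.4, -1.8]
width: 14.8
```

```bash
python3 - <<'E'
from h import *
import cv2
go(Sx(31,-1,219.5),-110.1)
go(Sx(75,-1,219.5),-110.1)
for n,(x0,y0,x1,y1) in {"scene":(140,100,300,280),"top":(330,150,460,270)}.items():
    im=ctrl.get_image(n)[:,:,::-1]; cv2.imwrite(f"pics/g{n}.png",cv2.resize(im[y0:y1,x0:x1],None,fx=3.3,fy=3.3,interpolation=cv2.INTER_CUBIC))
E
```

```text
t 2.75 pos [ 479.9 -255.6  220. ] rpy [ 180.    0. -110.] F [-0.1 -0.4 -1.8] w 14.8 j7 -1.32 j5 -0.16
shift [  0.  -46.1   0.5] turn 0.1
t 2.75 pos [ 479.9 -255.6  220. ] rpy [ 180.    0. -110.] F [-0.1 -0.4 -1.8] w 14.8 j7 -1.32 j5 -0.16
shift [  0.1 -90.1   0.5] turn 0.1
```

View pics/gscene.png

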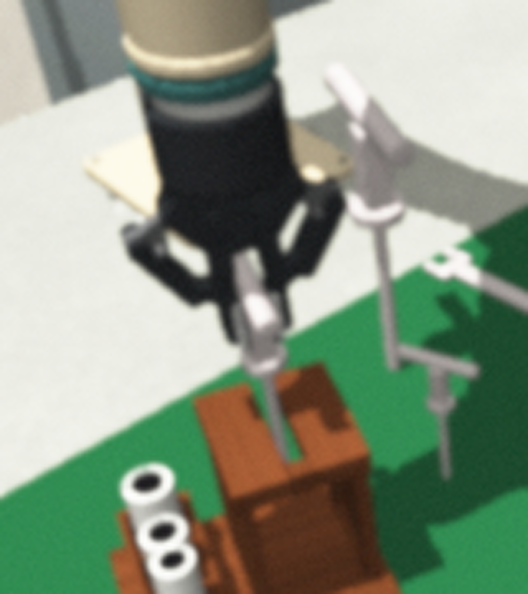

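>>> send_rows([
  [10,0,-15,0,0],
  [10,0,-30,0,0],
  [10,0,-40,0,0],
  [10,0,-46,0,0],
  [10,0,-50,0,0],
])

```text
clock: 3.35
eef_pos: [525.9, -272.5, 219.6]
tool_rot: [3.138, 0.0, -1.923]
force: [-3.8, 2.6, 0.2]
width: 14.9
```

>>> send_rows([
  [10,0,-4,0,0],
  [10,0,-8,0,0],
  [10,0,-12,0,0],
  [10,0,-16,0,0],
  [10,0,-20,0,0],
])

```text
clock: 3.85
eef_pos: [540.7, -277.9, 217.9]
tool_rot: [3.128, 0.001, -1.924]
force: [-5.1, 1.7, -4.1]
width: 15.2
```

```bash
python3 - <<'E'
from h import *
import cv2
go(Sx(75,-1,219.5),-110.1)
for n,(x0,y0,x1,y1) in {"scene":(140,100,300,280),"top":(330,150,460,270)}.items():
    im=ctrl.get_image(n)[:,:,::-1]; cv2.imwrite(f"pics/i{n}.png",cv2.resize(im[y0:y1,x0:x1],None,fx=3.3,fy=3.3,interpolation=cv2.INTER_CUBIC))
E
```

```text
t 3.85 pos [ 540.7 -277.9  217.9] rpy [ 1.792e+02  1.000e-01 -1.102e+02] F [-5.1  1.7 -4.1] w 15.2 j7 -1.34 j5 -0.17
shift [ -0.2 -25.4  -2. ] turn -0.1
```

View pics/iscene.png

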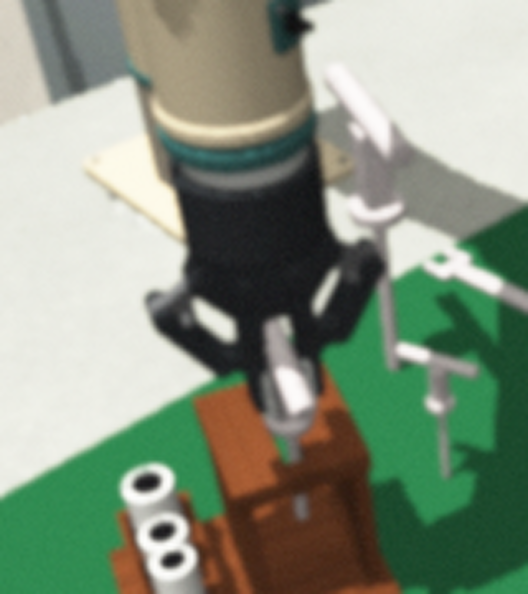

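>>> send_rows([
  [10,0,-6,-1,0],
  [10,0,-11,-2,0],
  [10,0,-16,-2,0],
  [10,0,-21,-2,0],
  [10,0,-26,-2,0],
])

```text
clock: 4.45
eef_pos: [561.4, -285.7, 217.7]
tool_rot: [3.118, 0.002, -1.924]
force: [-6.2, 1.9, -3.8]
width: 15.1
```

```bash
python3 - <<'E'
from h import *
import cv2
go(Sx(75,-1,219.5),-110.1)
for n,(x0,y0,x1,y1) in {"scene":(140,100,300,280),"top":(330,150,460,270)}.items():
    im=ctrl.get_image(n)[:,:,::-1]; cv2.imwrite(f"pics/j{n}.png",cv2.resize(im[y0:y1,x0:x1],None,fx=3.3,fy=3.3,interpolation=cv2.INTER_CUBIC))
E
```

```text
t 4.45 pos [ 561.4 -285.7  217.7] rpy [ 1.787e+02  1.000e-01 -1.103e+02] F [-6.2  1.9 -3.8] w 15.1 j7 -1.35 j5 -0.17
shift [-0.3 -3.2 -1.9] turn -0.2
```

View pics/jscene.png

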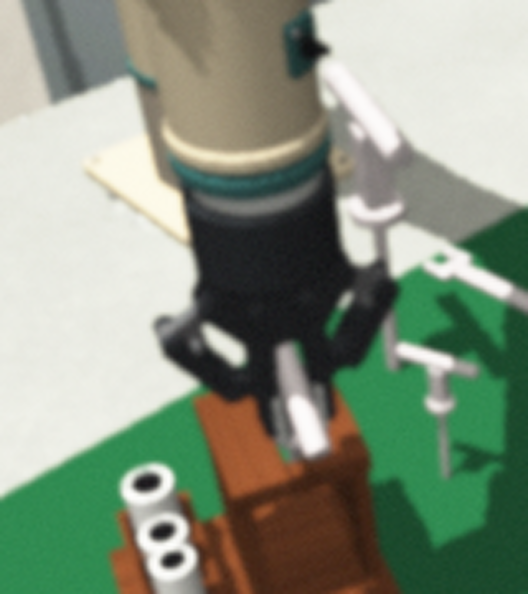

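>>> send_rows([
  [10,0,2,-20,0],
  [10,0,2,-45,0],
  [10,0,2,-70,0],
  [10,0,2,-84,0],
  [10,0,2,-84,0],
])

```text
clock: 5.05
eef_pos: [563.9, -287.1, 304.7]
tool_rot: [3.127, 0.001, -1.924]
force: [0.1, -0.3, -1.4]
width: 15.2
```

```bash
python3 - <<'E'
from h import *
import cv2
st()
for n,(x0,y0,x1,y1) in {"scene":(140,80,300,260),"top":(330,150,460,270)}.items():
    im=ctrl.get_image(n)[:,:,::-1]; cv2.imwrite(f"pics/k{n}.png",cv2.resize(im[y0:y1,x0:x1],None,fx=3.3,fy=3.3,interpolation=cv2.INTER_CUBIC))
E
```

```text
t 5.05 pos [ 563.9 -287.1  304.7] rpy [ 1.792e+02  1.000e-01 -1.103e+02] F [ 0.1 -0.3 -1.4] w 15.2 j7 -1.37 j5 -0.15
```

View pics/kscene.png

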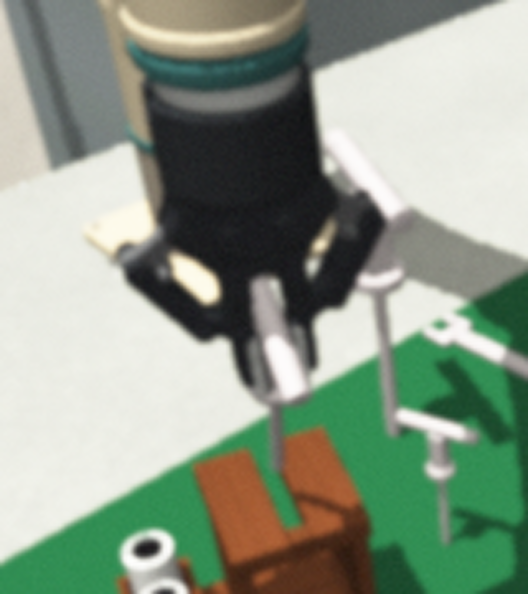

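View pics/ktop.png

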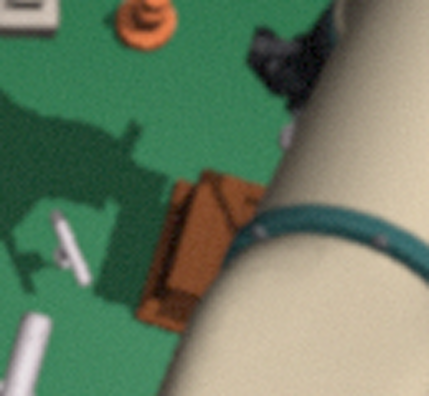

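```bash
python3 - <<'E'
from h import *
w=ray("scene",(290/3.3+140,525/3.3+80),145);d=w[:2]-S[:2];c,s=np.cos(S[2]),np.sin(S[2]);print("slot end in stand",c*d[0]+s*d[1],-s*d[0]+c*d[1])
g=np.array([563.9,-287.1,309.7]);a=np.deg2rad(-20.3);x=np.array([np.cos(a),np.sin(a),0]);z=np.array([0,0,1.])
for L in(148,151):
  for t in(20,23,26,29,32):
    T=np.deg2rad(t);ax=np.sin(T)*x+np.cos(T)*z; b=np.cos(T)*x-np.sin(T)*z
    f=lambda p:((proj("scene",p)[0]-[140,80])*3.3).round(0)
    print(L,t,"tip",f(g-L*ax),"collar",f(g-(L-110)*ax),"bar near",f(g+(171-L)*ax+45*b),"far",f(g+(171-L)*ax-45*b))
E
```

```text
slot end in stand 35.85095493936701 -3.7591990973921074
148 20 tip [283. 483.] collar [276. 389.] bar near [299. 397.] far [245. 258.]
148 23 tip [279. 472.] collar [275. 386.] bar near [300. 401.] far [246. 257.]
148 26 tip [275. 461.] collar [274. 383.] bar near [301. 405.] far [246. 256.]
148 29 tip [271. 450.] collar [273. 380.] bar near [301. 409.] far [247. 256.]
148 32 tip [267. 439.] collar [271. 376.] bar near [302. 413.] far [248. 256.]
151 20 tip [283. 485.] collar [276. 392.] bar near [299. 400.] far [246. 261.]
151 23 tip [279. 474.] collar [275. 389.] bar near [300. 404.] far [246. 260.]
151 26 tip [275. 463.] collar [274. 385.] bar near [301. 408.] far [247. 259.]
151 29 tip [271. 452.] collar [273. 382.] bar near [301. 412.] far [247. 259.]
151 32 tip [267. 441.] collar [271. 378.] bar near [302. 415.] far [248. 258.]
```

```bash
cat >> h.py <<'E'
C=[634,188,np.deg2rad(-10.7)]
TILT=25.
def tcp_for_tip(tip,tilt=None):   # tip in console frame (x,y,z world height)
    t=np.deg2rad(TILT if tilt is None else tilt); g=np.array(tip,float)+149.4*np.array([-np.sin(t),0,np.cos(t)])
    g[2]-=5; return W(C,[g])[0]
def port(x,y,z): # port->console frame
    b=np.deg2rad(27); return np.array([x*np.cos(b)-z*np.sin(b),y,130+x*np.sin(b)+z*np.cos(b)])
E
python3 - <<'E'
from h import *
print(tcp_for_tip(port(0,0,35)))
go(tcp_for_tip(port(0,0,35)),79.3)
go([545,-30,305])
E
```

```text
[556.34525465 202.67301646 291.58761173]
t 5.15 pos [ 562.3 -286.   301.8] rpy [ 1.788e+02  1.000e-01 -1.103e+02] F [ 0.3 -0.8 -2.7] w 15.1 j7 -1.37 j5 -0.15
shift [-456.4  174.5   14.5] turn 170.4
t 5.15 pos [ 562.3 -286.   301.8] rpy [ 1.788e+02  1.000e-01 -1.103e+02] F [ 0.3 -0.8 -2.7] w 15.1 j7 -1.37 j5 -0.15
shift [-234.2  104.9   -0.7] turn 0.0
```

>>> send_rows([
  [10,-40,18,-4,-8],
  [10,-85,38,-4,-16],
  [10,-130,58,-4,-25],
  [10,-175,78,-4,-33],
  [10,-215,96,-4,-42],
])

```text
clock: 5.65
eef_pos: [545.6, -48.2, 306.8]
tool_rot: [3.126, 0.016, -1.191]
force: [0.9, 0.0, -1.7]
width: 15.4
```

>>> send_rows([
  [10,0,0,0,-8.5],
  [10,0,0,0,-17],
  [10,0,0,0,-25.5],
  [10,0,0,0,-34],
  [10,0,0,0,-42],
])

```text
clock: 6.15
eef_pos: [544.9, -48.1, 305.4]
tool_rot: [3.141, 0.024, -0.452]
force: [-0.2, -0.5, -2.6]
width: 15.1
```

>>> send_rows([
  [10,0,0,0,-8.5],
  [10,0,0,0,-17],
  [10,0,0,0,-25.5],
  [10,0,0,0,-34],
  [10,0,0,0,-42],
])

```text
clock: 6.65
eef_pos: [544.1, -48.1, 303.9]
tool_rot: [-3.125, 0.021, 0.287]
force: [-0.1, 0.4, -2.5]
width: 15.4
```

```bash
python3 - <<'E'
from h import *
import cv2
go(tcp_for_tip(port(0,0,35)),79.3)
im=ctrl.get_image("scene")[:,:,::-1]; cv2.imwrite("pics/l.png",im)
E
```

```text
t 6.65 pos [544.1 -48.1 303.9] rpy [-179.     1.2   16.5] F [-0.1  0.4 -2.5] w 15.4 j7 0.17 j5 0.15
shift [  83.1 -236.8   14.6] turn -62.8
```

View pics/l.png

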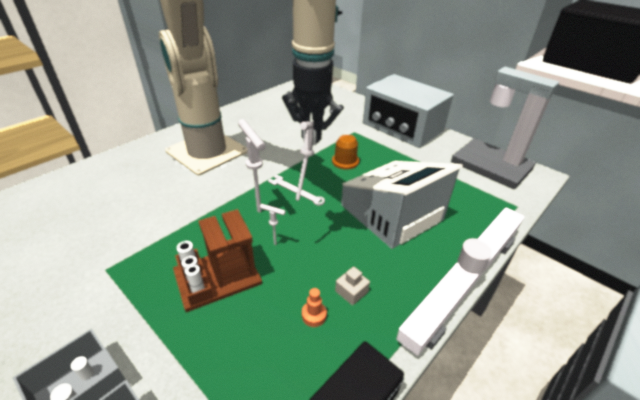

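>>> send_rows([
  [10,8,-20,-2,-8.5],
  [10,22,-60,-2,-17],
  [10,36,-105,-2,-25.5],
  [10,52,-150,-2,-34],
  [10,68,-195,-2,-42],
])

```text
clock: 7.2
eef_pos: [552.6, 159.5, 306.9]
tool_rot: [-3.114, 0.005, 1.028]
force: [1.1, 0.5, -2.2]
width: 15.0
```

```bash
python3 - <<'E'
from h import *
go(tcp_for_tip(port(0,0,35)),79.3)
E
```

```text
t 7.20 pos [552.6 159.5 306.9] rpy [-178.4    0.3   58.9] F [ 1.1  0.5 -2.2] w 15.0 j7 0.44 j5 0.27
shift [ 38.9 -18.7  15.6] turn -20.4
```

>>> send_rows([
  [10,15,-8,2,-8.5],
  [10,30,-15,5,-17],
  [10,39,-18.7,8,-20.4],
  [10,39,-18.7,8,-20.4],
  [10,39,-18.7,8,-20.4],
])

```text
clock: 7.7
eef_pos: [556.2, 201.9, 298.3]
tool_rot: [-3.112, -0.004, 1.381]
force: [-0.2, -1.0, -1.6]
width: 15.1
```

```bash
python3 - <<'E'
from h import *
import cv2
go(tcp_for_tip(port(0,0,35)),79.3)
for n,(x0,y0,x1,y1) in {"scene":(280,40,480,240),"top":(170,100,330,260)}.items():
    im=ctrl.get_image(n)[:,:,::-1]; cv2.imwrite(f"pics/m{n}.png",cv2.resize(im[y0:y1,x0:x1],None,fx=3,fy=3,interpolation=cv2.INTER_CUBIC))
E
```

```text
t 7.70 pos [556.2 201.9 298.3] rpy [-178.3   -0.2   79.1] F [-0.2 -1.  -1.6] w 15.1 j7 0.68 j5 0.33
shift [0.7 0.2 6.7] turn -0.2
```

View pics/mscene.png

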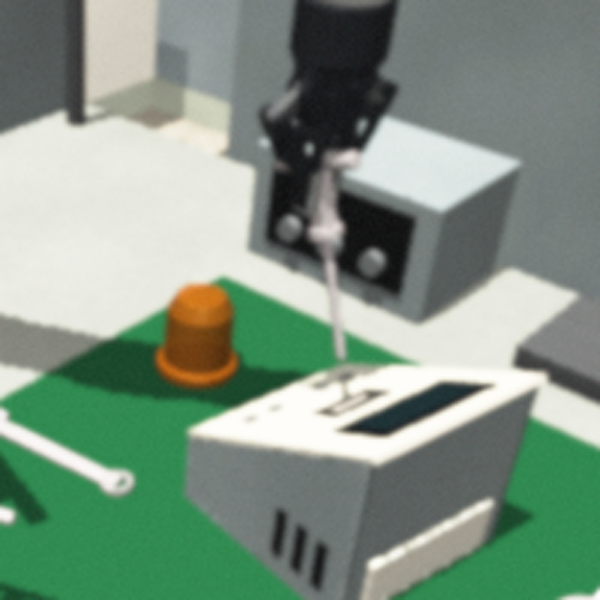

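View pics/mtop.png

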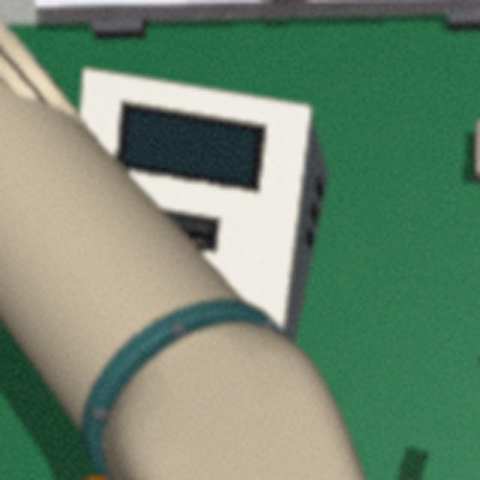

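```bash
python3 - <<'E'
from h import *
import cv2
s=st();R=Ro.from_euler("xyz",s["tool_rot"]).as_matrix()
g=s["eef_pos"]-5*R[:,2]; xc=np.array([np.cos(C[2]),np.sin(C[2]),0]);
f=lambda p:((proj("scene",p)[0]-[280,40])*3).round(1)
jx=R[:,0]
print(jx,R[:,2])
for t in(18,21,24,27,30,33):
    # axis in plane perp to jaw axis, angle t from vertical
    n=np.cross(jx,[0,0,1]);n/=np.linalg.norm(n); 
    if n@xc>0:n=-n
    u=np.cross(n,jx);u*=np.sign(u[2])
    T=np.deg2rad(t);ax=np.sin(T)*n+np.cos(T)*u;tip=g-149.4*ax
    d=tip-np.array([634,188,0]);c,sn=np.cos(C[2]),np.sin(C[2])
    print(t,"tip",f(tip),"collar mid",f(g-35*ax),"tip",tip.round(1),"cons",round(c*d[0]+sn*d[1],1),round(-sn*d[0]+c*d[1],1))
im=cv2.imread("pics/mscene.png");cv2.imwrite("pics/m2.png",cv2.resize(im[130:430,250:450],None,fx=2,fy=2,interpolation=cv2.INTER_CUBIC))
E
```

```text
t 7.80 pos [556.6 201.4 298.9] rpy [-178.4   -0.2   79.1] F [ 0.4 -0.2 -2.6] w 14.8 j7 0.68 j5 0.33
[0.18923787 0.98192275 0.00409267] [-0.02662138  0.00929688 -0.99960236]
18 tip [330.5 355. ] collar mid [319.1 226.4] tip [602.2 193.2 161.8] cons -32.2 -0.8
21 tip [336.8 356.3] collar mid [320.6 226.5] tip [609.4 191.8 164.4] cons -24.9 -0.8
24 tip [343.1 357.3] collar mid [322.2 226.6] tip [616.5 190.5 167.4] cons -17.6 -0.8
27 tip [349.5 357.8] collar mid [323.7 226.5] tip [623.4 189.1 170.7] cons -10.6 -0.9
30 tip [355.9 357.8] collar mid [325.1 226.3] tip [630.2 187.8 174.5] cons -3.7 -0.9
33 tip [362.2 357.4] collar mid [326.6 226. ] tip [636.7 186.5 178.6] cons 3.0 -1.0
```

View pics/m2.png

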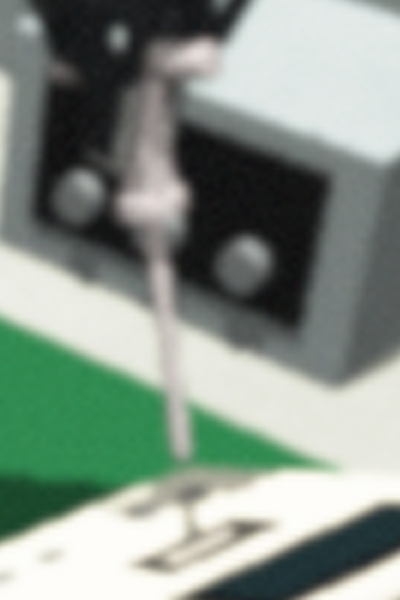

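```bash
cat >> h.py <<'E'
def rayplane(uv,yc,n="scene",Cp=None):
    Cp=C if Cp is None else Cp
    p=P[n];T=p["cam_to_world"];d=T[:3,:3]@np.array([(uv[0]-p["cx"])/p["fx"],(uv[1]-p["cy"])/p["fy"],1]);o=T[:3,3]
    nv=np.array([-np.sin(Cp[2]),np.cos(Cp[2]),0]);q=np.array([Cp[0],Cp[1],0])+yc*nv
    X=o+d*((q-o)@nv)/(d@nv);e=X-np.array([Cp[0],Cp[1],0])
    return np.array([np.cos(Cp[2])*e[0]+np.sin(Cp[2])*e[1],yc,e[2]])
E
python3 - <<'E'
from h import *
m=lambda p:(p[0]/2+250)/3+280,
def m2(p): return ((p[0]/2+250)/3+280,(p[1]/2+130)/3+40)
for yc in(-3,-1,1):
    a=rayplane(m2((182,458)),yc);b=rayplane(m2((157,240)),yc);c=rayplane(m2((154,207)),yc)
    print(yc,"tip",a.round(1),"pin top",b.round(1),"collar",c.round(1),"tilt",np.rad2deg(np.arctan2(*(a-b)[[0,2]])).round(1),np.linalg.norm(a-c).round(1))
E
```

```text
-3 tip [-17.8  -3.  166.3] pin top [-51.5  -3.  256.4] collar [-56.   -3.  269.6] tilt 159.5 110.2
-1 tip [-19.5  -1.  164.6] pin top [-53.3  -1.  255. ] collar [-57.8  -1.  268.3] tilt 159.5 110.5
1 tip [-21.2   1.  162.9] pin top [-55.1   1.  253.6] collar [-59.6   1.  266.9] tilt 159.5 110.8
```

```bash
cat >> h.py <<'E'
def mv(dx,dy,dz,yaw=None):  # delta in port frame
    s=ctrl.read_state(); b=np.deg2rad(27)
    v=np.array([dx*np.cos(b)-dz*np.sin(b),dy,dx*np.sin(b)+dz*np.cos(b)]);c,sn=np.cos(C[2]),np.sin(C[2])
    go(s["eef_pos"]+np.array([c*v[0]-sn*v[1],sn*v[0]+c*v[1],v[2]]),yaw)
E
python3 - <<'E'
from h import *
mv(-.5,.8,-33,79.3)
E
```

```text
t 7.80 pos [556.6 201.4 298.9] rpy [-178.4   -0.2   79.1] F [ 0.4 -0.2 -2.6] w 14.8 j7 0.68 j5 0.33
shift [ 0.7 15.4 29.2] turn -0.2
```

>>> send_rows([
  [10,0.2,4,8,0],
  [10,0.4,8,15,0],
  [10,0.6,12,23,0],
  [10,0.7,15.4,29.2,0],
  [10,0.7,15.4,29.2,0],
])

```text
clock: 8.3
eef_pos: [571.0, 198.8, 267.7]
tool_rot: [-3.112, -0.003, 1.38]
force: [-0.1, 0.5, -3.4]
width: 15.0
```

```bash
python3 - <<'E'
from h import *
import cv2
st()
for n,(x0,y0,x1,y1) in {"scene":(340,90,440,215)}.items():
    im=ctrl.get_image(n)[:,:,::-1]; cv2.imwrite(f"pics/n{n}.png",cv2.resize(im[y0:y1,x0:x1],None,fx=4.8,fy=4.8,interpolation=cv2.INTER_CUBIC))
E
```

```text
t 8.30 pos [571.  198.8 267.7] rpy [-178.3   -0.2   79. ] F [-0.1  0.5 -3.4] w 15.0 j7 0.67 j5 0.36
```

View pics/nscene.png

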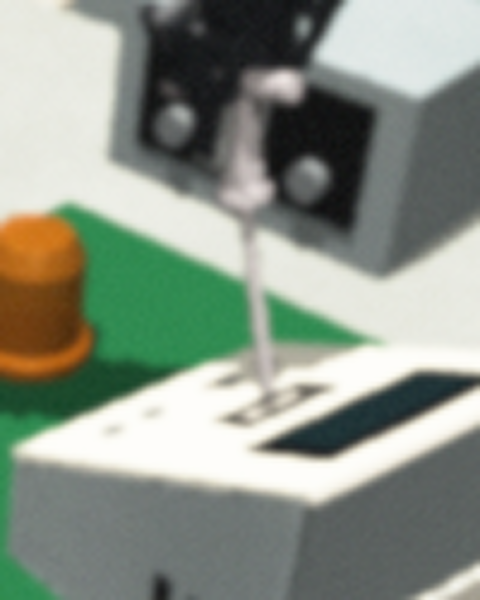

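```bash
python3 - <<'E'
from h import *
q=lambda p:((p[0]+.5)/4.8-.5+340,(p[1]+.5)/4.8-.5+90)
def toport(v):
    b=np.deg2rad(27);d=v-np.array([0,0,130]);return np.array([d[0]*np.cos(b)+d[2]*np.sin(b),d[1],-d[0]*np.sin(b)+d[2]*np.cos(b)]).round(1)
for yc in(-2,0,2):
    a=rayplane(q((267,392)),yc);b=rayplane(q((248,220)),yc);print(yc,toport(a),a.round(1),np.rad2deg(np.arctan2(a[0]-b[0],b[2]-a[2])))
print((proj("scene",W(C,[port(x,y,0) for x,y in((-10,-26),(-10,26),(10,26),(10,-26),(0,0))]))-[340,90])*4.8)
import cv2
im=cv2.imread("pics/nscene.png")[340:460,180:380];cv2.imwrite("pics/n2.png",cv2.resize(im,None,fx=4,fy=4,interpolation=cv2.INTER_CUBIC))
E
```

```text
-2 [-3.3 -2.   7.9] [ -6.6  -2.  135.6] 20.187968146177454
0 [-5.6  0.   7.1] [ -8.2   0.  133.8] 20.187968146177365
2 [-7.9  2.   6.3] [ -9.9   2.  132. ] 20.187968146177308
[[227.89520766 417.42209912]
 [295.20632777 386.56813462]
 [321.129551   388.52513133]
 [253.29674022 419.95295582]
 [274.67500633 402.92321076]]
```

View pics/n2.png

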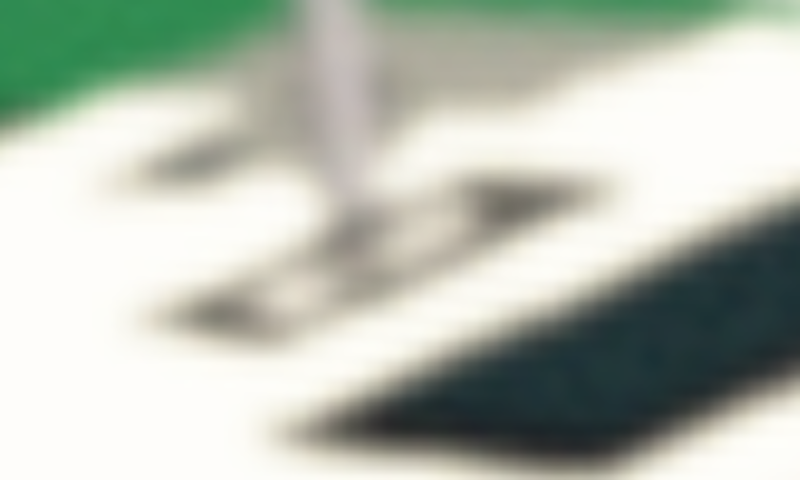

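```bash
python3 - <<'E'
from h import *
mv(2,0,0);mv(2,0,-22,79.3)
E
```

```text
t 8.35 pos [571.  199.2 268.4] rpy [-178.3   -0.2   79.1] F [-0.5 -0.2 -2.1] w 15.3 j7 0.67 j5 0.36
shift [ 0.   1.8 -1. ] turn 0.0
t 8.35 pos [571.  199.2 268.4] rpy [-178.3   -0.2   79.1] F [-0.5 -0.2 -2.1] w 15.3 j7 0.67 j5 0.36
shift [-0.  12.3 18.3] turn -0.2
```

>>> send_rows([
  [10,0,1.8,-1,0],
  [10,0,3.5,2,0],
  [10,0,6.5,8,0],
  [10,0,9.5,13.5,0],
  [10,0,12.3,18.3,0],
])

```text
clock: 8.85
eef_pos: [582.6, 196.8, 249.1]
tool_rot: [-3.112, -0.003, 1.38]
force: [-0.5, -0.2, -1.2]
width: 15.1
```

```bash
python3 - <<'E'
from h import *
import cv2
mv(0,0,-26,79.3)
for n,(x0,y0,x1,y1) in {"scene":(350,110,430,210)}.items():
    im=ctrl.get_image(n)[:,:,::-1]; cv2.imwrite(f"pics/o{n}.png",cv2.resize(im[y0:y1,x0:x1],None,fx=6,fy=6,interpolation=cv2.INTER_CUBIC))
E
```

```text
t 8.85 pos [582.6 196.8 249.1] rpy [-178.3   -0.2   79.1] F [-0.5 -0.2 -1.2] w 15.1 j7 0.67 j5 0.38
shift [-0.  12.5 22.8] turn -0.2
```

View pics/oscene.png

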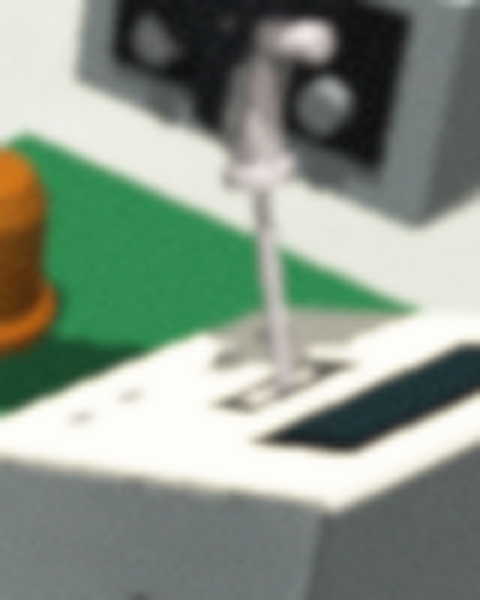

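>>> send_rows([
  [10,0,3,5.5,0],
  [10,0,6,11,0],
  [10,0,9,16.5,0],
  [10,0,12.5,22.8,0],
  [10,0,12.5,22.8,0],
])

```text
clock: 9.4
eef_pos: [594.3, 193.6, 223.7]
tool_rot: [-3.11, -0.001, 1.379]
force: [-0.9, -0.3, -3.2]
width: 15.2
```

```bash
python3 - <<'E'
from h import *
import cv2
mv(-5,0,0);mv(0,0,-5)
for n,(x0,y0,x1,y1) in {"scene":(350,110,430,210)}.items():
    im=ctrl.get_image(n)[:,:,::-1]; cv2.imwrite(f"pics/p{n}.png",cv2.resize(im[y0:y1,x0:x1],None,fx=6,fy=6,interpolation=cv2.INTER_CUBIC))
E
```

```text
t 9.40 pos [594.3 193.6 223.7] rpy [-1.782e+02 -1.000e-01  7.900e+01] F [-0.9 -0.3 -3.2] w 15.2 j7 0.67 j5 0.40
shift [-0.  -4.4  2.4] turn 0.0
t 9.40 pos [594.3 193.6 223.7] rpy [-1.782e+02 -1.000e-01  7.900e+01] F [-0.9 -0.3 -3.2] w 15.2 j7 0.67 j5 0.40
shift [0.  2.4 4.4] turn 0.0
```

View pics/pscene.png

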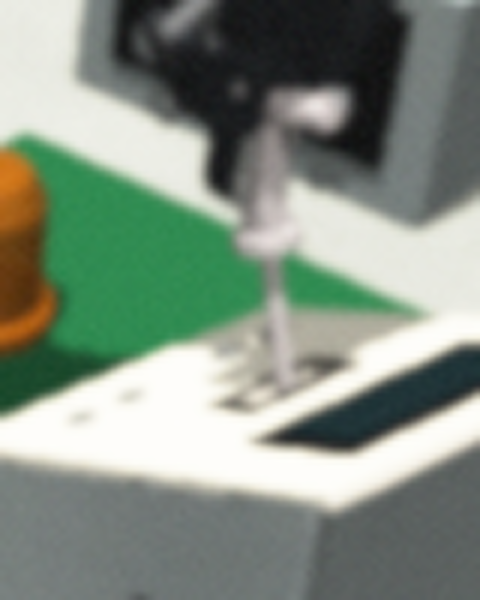

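>>> send_rows([
  [10,0,1,2,0],
  [10,0,2.4,4.4,0],
  [10,0,2.4,4.4,0],
  [10,0,2.4,4.4,0],
])

```text
clock: 9.85
eef_pos: [596.5, 193.5, 219.9]
tool_rot: [-3.11, -0.002, 1.379]
force: [-0.4, 0.6, -2.1]
width: 15.2
```

```bash
python3 - <<'E'
from h import *
mv(0,0,-2)
E
```

```text
t 9.85 pos [596.5 193.5 219.9] rpy [-1.782e+02 -1.000e-01  7.900e+01] F [-0.4  0.6 -2.1] w 15.2 j7 0.67 j5 0.40
shift [0.  1.  1.8] turn 0.0
```

>>> send_rows([
  [10,0,1,1.8,0],
  [10,0,2,3.6,0],
  [10,0,2,3.6,0],
])

```text
clock: 10.15
eef_pos: [598.4, 193.0, 215.9]
tool_rot: [-3.11, -0.002, 1.379]
force: [-0.2, -0.0, -2.9]
width: 15.5
```

>>> send_rows([
  [10,0,1,1.8,0],
  [10,0,1,1.8,0],
])

```text
clock: 10.35
eef_pos: [599.3, 193.0, 214.2]
tool_rot: [-3.11, -0.002, 1.379]
force: [-0.1, -0.5, -0.2]
width: 15.1
```

>>> send_rows([
  [10,0,1,1.8,0],
  [10,0,1,1.8,0],
])

```text
clock: 10.55
eef_pos: [599.7, 193.4, 213.6]
tool_rot: [-3.11, -0.002, 1.379]
force: [-3.6, -0.2, 7.8]
width: 15.2
```

Hard contact: about 11 N after less than 1 mm, at the plate's depth. I'll back off, shift 12 mm along the slot and feel again.

```bash
python3 - <<'E'
from h import *
mv(0,0,6); mv(0,12,6); mv(0,12,2)
E
```

```text
t 10.55 pos [599.7 193.4 213.6] rpy [-1.782e+02 -1.000e-01  7.900e+01] F [-3.6 -0.2  7.8] w 15.2 j7 0.67 j5 0.41
shift [-0.  -2.9 -5.3] turn 0.0
t 10.55 pos [599.7 193.4 213.6] rpy [-1.782e+02 -1.000e-01  7.900e+01] F [-3.6 -0.2  7.8] w 15.2 j7 0.67 j5 0.41
shift [12.  -2.9 -5.2] turn 0.0
t 10.55 pos [599.7 193.4 213.6] rpy [-1.782e+02 -1.000e-01  7.900e+01] F [-3.6 -0.2  7.8] w 15.2 j7 0.67 j5 0.41
shift [12.  -1.  -1.7] turn 0.0
```

>>> send_rows([
  [10,0,-2.9,-5.3,0],
  [10,4,-2.9,-5.3,0],
  [10,8,-2.9,-5.2,0],
  [10,12,-2.9,-5.2,0],
  [10,12,-2.9,-5.2,0],
])

```text
clock: 11.05
eef_pos: [599.2, 206.7, 218.6]
tool_rot: [-3.109, -0.003, 1.38]
force: [-0.7, -0.2, -2.3]
width: 15.1
```

>>> send_rows([
  [10,0,1,1.8,0],
  [10,0,1.5,2.7,0],
  [10,0,1.5,2.7,0],
])

```text
clock: 11.35
eef_pos: [600.6, 206.1, 215.5]
tool_rot: [-3.109, -0.002, 1.38]
force: [0.0, -0.8, -2.3]
width: 14.9
```

>>> send_rows([
  [10,0,1,1.8,0],
  [10,0,1,1.8,0],
])

```text
clock: 11.55
eef_pos: [601.6, 206.0, 213.7]
tool_rot: [-3.109, -0.002, 1.38]
force: [-0.4, 0.1, -1.1]
width: 15.0
```

>>> send_rows([
  [10,0,1,1.8,0],
  [10,0,1,1.8,0],
])

```text
clock: 11.75
eef_pos: [602.6, 205.9, 212.0]
tool_rot: [-3.109, -0.003, 1.38]
force: [-1.1, -0.5, 1.3]
width: 15.1
```

>>> send_rows([
  [10,0,1,1.8,0],
  [10,0,1,1.8,0],
])

```text
clock: 11.95
eef_pos: [603.5, 205.8, 210.2]
tool_rot: [-3.109, -0.003, 1.38]
force: [-1.9, 0.1, 2.0]
width: 15.0
```

It gives at about 5 N, so this is the pawl. I'll press on gently.

>>> send_rows([
  [10,0,1,1.8,0],
  [10,0,2,3.6,0],
  [10,0,2,3.6,0],
])

```text
clock: 12.25
eef_pos: [605.3, 205.4, 206.4]
tool_rot: [-3.108, -0.003, 1.38]
force: [-2.5, 0.0, 3.5]
width: 15.0
```

>>> send_rows([
  [10,0,1,1.8,0],
  [10,0,1.6,2.8,0],
  [10,0,1.6,2.8,0],
])

```text
clock: 12.55
eef_pos: [606.8, 205.2, 203.6]
tool_rot: [-3.108, -0.003, 1.38]
force: [-3.2, -0.5, 5.5]
width: 14.9
```

```bash
python3 - <<'E'
from h import *
import cv2
st()
im=ctrl.get_image("scene")[:,:,::-1]; cv2.imwrite(f"pics/q.png",cv2.resize(im[90:260,320:490],None,fx=3.5,fy=3.5,interpolation=cv2.INTER_CUBIC))
E
```

```text
t 12.55 pos [606.8 205.2 203.6] rpy [-1.781e+02 -1.000e-01  7.910e+01] F [-3.2 -0.5  5.5] w 14.9 j7 0.66 j5 0.42
```

View pics/q.png

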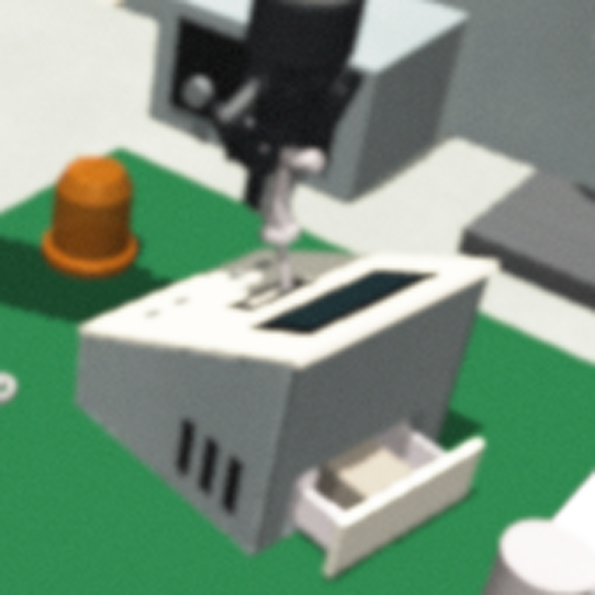

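The tray (around (400,490)) is popping out. I'll hold briefly, then check it.

>>> send_rows([
  [10,0,0,0,0],
  [10,0,0,0,0],
  [10,0,0,0,0],
  [10,0,0,0,0],
  [10,0,0,0,0],
])

```text
clock: 13.1
eef_pos: [606.7, 205.2, 203.6]
tool_rot: [-3.108, -0.003, 1.38]
force: [-2.5, 0.0, 4.4]
width: 15.2
```

```bash
python3 - <<'E'
from h import *
import cv2
mv(0,-12,108)
im=ctrl.get_image("scene")[:,:,::-1]; cv2.imwrite(f"pics/r.png",cv2.resize(im[90:260,320:490],None,fx=3.5,fy=3.5,interpolation=cv2.INTER_CUBIC))
for d in(0,38,45): print(d,(proj("scene",W(C,[[110+12+d,-75,y] for y in(10,64)]))-[320,90])*3.5)
E
```

```text
t 13.10 pos [606.7 205.2 203.6] rpy [-1.781e+02 -1.000e-01  7.910e+01] F [-2.5  0.   4.4] w 15.2 j7 0.66 j5 0.42
shift [-12.  -52.1 -94.6] turn 0.0
0 [[290.67905275 542.20801664]
 [303.29516941 488.99427427]]
38 [[329.22304535 574.11395999]
 [343.62697566 520.75460248]]
45 [[336.53103897 580.1633704 ]
 [351.28224783 526.78294535]]
```

View pics/r.png

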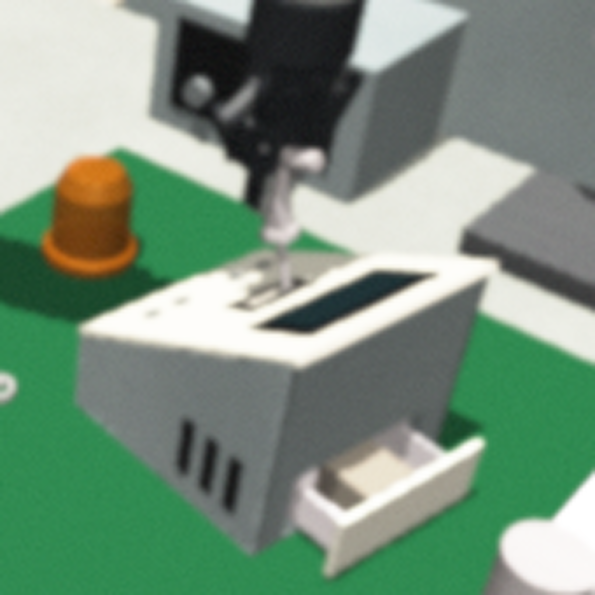

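The plate corner moved about (47,38) px in this crop against (46,38) predicted for 45 mm, so the tray is fully out. I'll withdraw along the panel normal.

>>> send_rows([
  [10,0,-8,-14,0],
  [10,0,-18,-33,0],
  [10,0,-29,-53,0],
  [10,0,-40,-73,0],
  [10,0,-52,-94.6,0],
])

```text
clock: 13.65
eef_pos: [558.2, 213.8, 300.4]
tool_rot: [-3.108, -0.002, 1.38]
force: [1.0, -0.6, -2.5]
width: 15.4
```

```bash
python3 - <<'E'
from h import *
import cv2
im=ctrl.get_image("scene")[:,:,::-1]; cv2.imwrite(f"pics/s.png",cv2.resize(im[60:200,320:460],None,fx=4,fy=4,interpolation=cv2.INTER_CUBIC))
go([545,-48,305],-10); 
E
```

```text
t 13.70 pos [557.7 216.  304.6] rpy [-178.3   -0.3   79.2] F [-2.8  1.3  0.4] w 15.1 j7 0.66 j5 0.33
shift [-261.6   37.2   -2.9] turn 89.2
```

View pics/s.png

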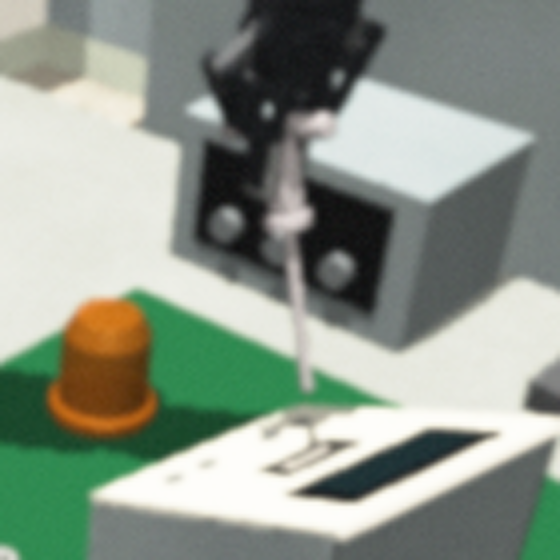

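```bash
python3 - <<'E'
from h import *
print(Sx(-36,-2.8,305))
go([535,-50,306],69.9)
E
```

```text
[ 459.73035978 -250.0577149   305.        ]
t 13.70 pos [557.7 216.  304.6] rpy [-178.3   -0.3   79.2] F [-2.8  1.3  0.4] w 15.1 j7 0.66 j5 0.33
shift [-265.5   27.7   -3.7] turn 9.3
```

>>> send_rows([
  [10,-35,4,-4,2],
  [10,-80,9,-4,4],
  [10,-128,14,-4,6],
  [10,-176,19,-4,8],
  [10,-224,24,-4,9.3],
])

```text
clock: 14.2
eef_pos: [538.9, -10.9, 306.2]
tool_rot: [-3.112, -0.0, 1.218]
force: [0.7, 0.4, -2.5]
width: 15.1
```

```bash
python3 - <<'E'
from h import *
go(Sx(-36,-2.8,308),69.9)
E
```

```text
t 14.20 pos [538.9 -10.9 306.2] rpy [-178.3   -0.    69.8] F [ 0.7  0.4 -2.5] w 15.1 j7 0.91 j5 0.28
shift [-251.8    8.3   -2. ] turn -0.1
```

>>> send_rows([
  [10,-45,2,-3,0],
  [10,-93,4,-3,0],
  [10,-141,6,-3,0],
  [10,-189,8,-3,0],
  [10,-230,8.3,-3,0],
])

```text
clock: 14.7
eef_pos: [466.0, -232.8, 308.5]
tool_rot: [-3.113, 0.001, 1.216]
force: [0.9, -0.6, -1.9]
width: 15.0
```

```bash
python3 - <<'E'
from h import *
go(Sx(-36,-2.8,306),69.9)
E
```

```text
t 14.70 pos [ 466.  -232.8  308.5] rpy [-1.783e+02  1.000e-01  6.970e+01] F [ 0.9 -0.6 -1.9] w 15.0 j7 1.35 j5 0.26
shift [-18.3   0.2   2.6] turn -0.2
```

>>> send_rows([
  [10,-10,0.2,1,-0.2],
  [10,-18.3,0.2,2,-0.2],
  [10,-18.3,0.2,2,-0.2],
  [10,-18.3,0.2,2,-0.2],
])

```text
clock: 15.1
eef_pos: [460.6, -248.3, 306.5]
tool_rot: [-3.113, -0.0, 1.222]
force: [-0.8, 0.0, -2.8]
width: 15.4
```

```bash
python3 - <<'E'
from h import *
import cv2
go(Sx(-36,-2.8,280),69.9)
im=ctrl.get_image("scene")[:,:,::-1]; cv2.imwrite(f"pics/t.png",cv2.resize(im[100:270,160:290],None,fx=4.5,fy=4.5,interpolation=cv2.INTER_CUBIC)[150:])
im=ctrl.get_image("top")[:,:,::-1]; cv2.imwrite(f"pics/tt.png",cv2.resize(im[150:270,360:460],None,fx=4.5,fy=4.5,interpolation=cv2.INTER_CUBIC))
for yc in(-4,-3,-2): pass
E
```

```text
t 15.10 pos [ 460.6 -248.3  306.5] rpy [-178.3   -0.    70. ] F [-0.8  0.  -2.8] w 15.4 j7 1.39 j5 0.26
shift [-2.   0.6 26.5] turn 0.1
```

View pics/t.png

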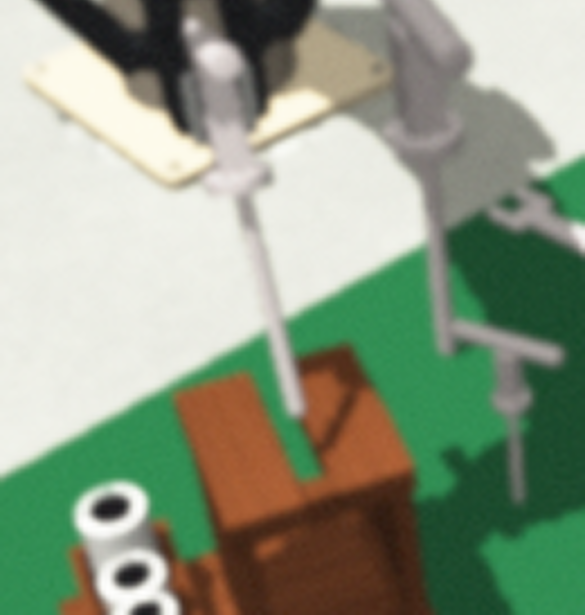

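View pics/tt.png

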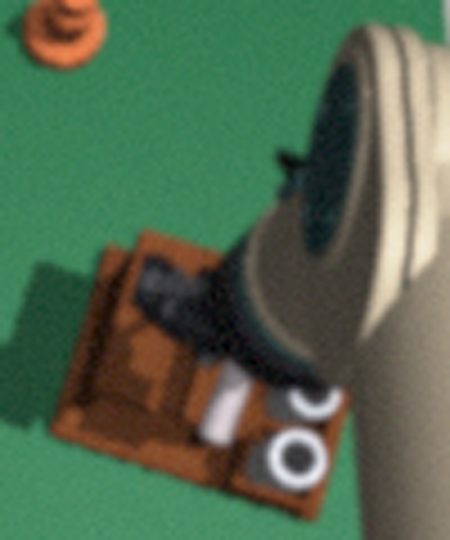

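>>> send_rows([
  [10,-1,0.2,6,0],
  [10,-1,0.3,12,0],
  [10,-1,0.4,18,0],
  [10,-1,0.4,18,0],
])

```text
clock: 15.6
eef_pos: [459.6, -248.7, 287.5]
tool_rot: [-3.111, -0.0, 1.224]
force: [-0.7, 0.1, -2.4]
width: 14.9
```

```bash
python3 - <<'E'
from h import *
import cv2
go(Sx(-36,-1.8,280),69.9)
im=ctrl.get_image("scene")[:,:,::-1]; cv2.imwrite(f"pics/u.png",cv2.resize(im[170:220,190:250],None,fx=12,fy=12,interpolation=cv2.INTER_CUBIC))
E
```

```text
t 15.60 pos [ 459.6 -248.7  287.5] rpy [-178.2   -0.    70.1] F [-0.7  0.1 -2.4] w 14.9 j7 1.38 j5 0.28
shift [-0.2  0.8  7.5] turn 0.2
```

View pics/u.png

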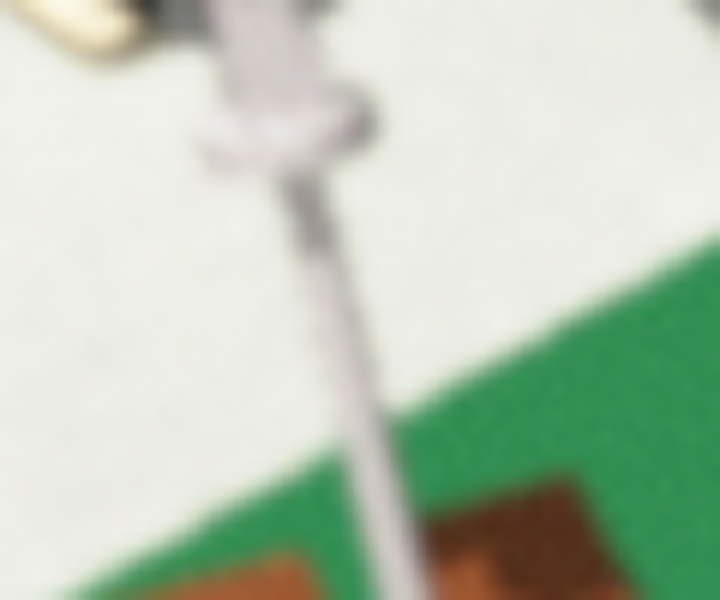

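Cropped too high, so I'll look again lower down.

```bash
python3 - <<'E'
from h import *
import cv2
im=ctrl.get_image("scene")[:,:,::-1]; cv2.imwrite(f"pics/u2.png",cv2.resize(im[185:235,195:255],None,fx=12,fy=12,interpolation=cv2.INTER_CUBIC))
E
```

```text
(no output)
```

View pics/u2.png

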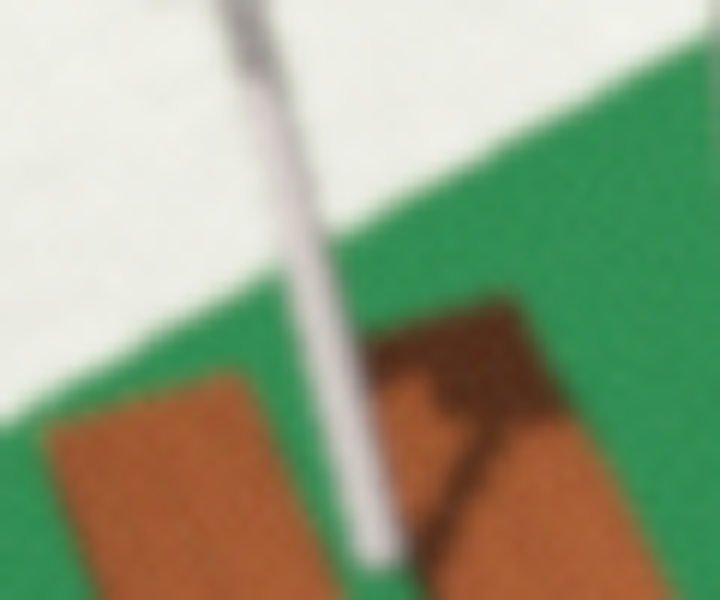

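>>> send_rows([
  [10,1,0.2,3,0],
  [10,1,0.3,8,0],
  [10,1,0.4,14,0],
  [10,1,0.5,20,0],
])

```text
clock: 16.1
eef_pos: [460.3, -248.1, 267.8]
tool_rot: [-3.112, 0.0, 1.223]
force: [-0.1, -0.8, -2.1]
width: 15.2
```

```bash
python3 - <<'E'
from h import *
import cv2
go(Sx(-36,-.8,222),69.9)
im=ctrl.get_image("scene")[:,:,::-1]; cv2.imwrite(f"pics/v.png",cv2.resize(im[165:245,185:265],None,fx=7,fy=7,interpolation=cv2.INTER_CUBIC))
E
```

```text
t 16.10 pos [ 460.3 -248.1  267.8] rpy [-178.3    0.    70.1] F [-0.1 -0.8 -2.1] w 15.2 j7 1.36 j5 0.30
shift [-0.1  1.5 45.8] turn 0.2
```

View pics/v.png

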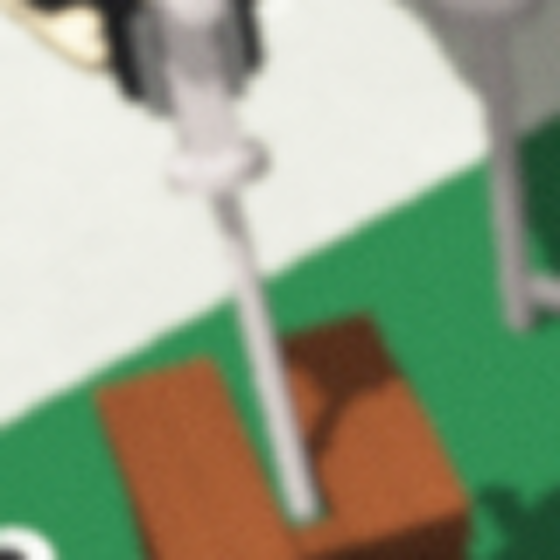

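The tip, at (302,515), is in the slot with no contact force. I'll lower further.

>>> send_rows([
  [10,0,0.3,10,0],
  [10,0,0.6,20,0],
  [10,0,1,30,0],
  [10,0,1.3,40,0],
  [10,0,1.5,45,0],
])

```text
clock: 16.65
eef_pos: [459.2, -247.7, 220.5]
tool_rot: [-3.109, -0.0, 1.223]
force: [-0.4, -0.2, -1.9]
width: 15.3
```

```bash
python3 - <<'E'
from h import *
go(Sx(31,-.8,221),69.9)
E
```

```text
t 16.65 pos [ 459.2 -247.7  220.5] rpy [-178.1   -0.    70.1] F [-0.4 -0.2 -1.9] w 15.3 j7 1.32 j5 0.34
shift [-0.3 68.2 -2.8] turn 0.2
```

>>> send_rows([
  [10,0,12,-0.5,0.2],
  [10,0,24,-1,0.2],
  [10,0,32,-1.5,0.2],
  [10,0,38,-1.5,0.2],
  [10,0,43,-2,0.2],
])

```text
clock: 17.15
eef_pos: [498.2, -261.9, 220.3]
tool_rot: [-3.104, 0.0, 1.22]
force: [-3.9, 1.9, -1.8]
width: 14.8
```

>>> send_rows([
  [10,0,4,0,0],
  [10,0,8,0,0],
  [10,0,12,0,0],
  [10,0,16,0,0],
  [10,0,19,0,0],
])

```text
clock: 17.65
eef_pos: [515.2, -268.2, 219.4]
tool_rot: [-3.101, 0.0, 1.219]
force: [-6.1, 1.9, -0.6]
width: 14.7
```

```bash
python3 - <<'E'
from h import *
import cv2
go(Sx(33,-.8,221),69.9)
im=ctrl.get_image("scene")[:,:,::-1]; cv2.imwrite(f"pics/w.png",cv2.resize(im[155:265,185:275],None,fx=5.4,fy=5.4,interpolation=cv2.INTER_CUBIC))
E
```

```text
t 17.65 pos [ 515.2 -268.2  219.4] rpy [-177.7    0.    69.9] F [-6.1  1.9 -0.6] w 14.7 j7 1.32 j5 0.35
shift [ 0.  10.6 -2. ] turn -0.0
```

View pics/w.png

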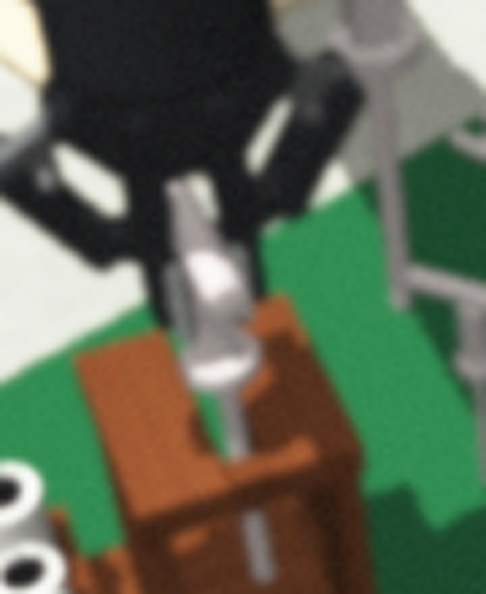

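>>> send_rows([
  [10,0,4,-1,0],
  [10,0,8,-1,0],
  [10,0,12,-2,0],
  [10,0,13,-2,0],
  [10,0,13,-2,0],
])

```text
clock: 18.2
eef_pos: [526.7, -272.5, 220.2]
tool_rot: [-3.098, 0.0, 1.219]
force: [-4.7, 1.3, -3.6]
width: 15.2
```

```bash
python3 - <<'E'
from h import *
import cv2
go(Sx(33,-.8,221),69.9)
im=ctrl.get_image("scene")[:,:,::-1]; cv2.imwrite(f"pics/x.png",cv2.resize(im[155:265,185:275],None,fx=5.4,fy=5.4,interpolation=cv2.INTER_CUBIC))
E
```

```text
t 18.20 pos [ 526.7 -272.5  220.2] rpy [-177.5    0.    69.9] F [-4.7  1.3 -3.6] w 15.2 j7 1.32 j5 0.35
shift [ 0.1 -1.6 -0.7] turn -0.0
```

View pics/x.png

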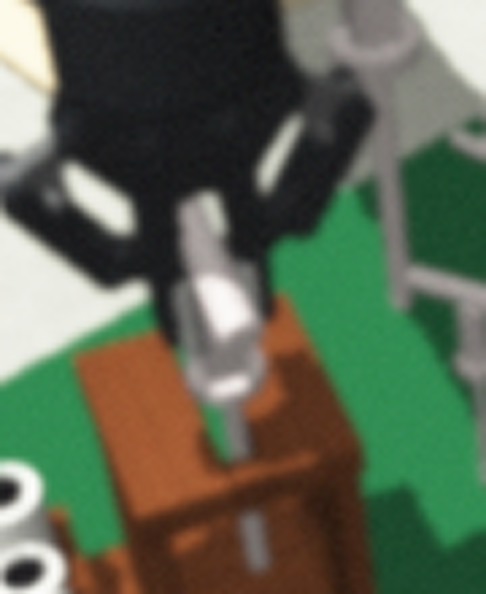

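```bash
python3 - <<'E'
from h import *
q=lambda p:((p[0]+.5)/5.4-.5+185,(p[1]+.5)/5.4-.5+155)
for y in(-4,-1,2):
    a=rayplane(q((260,570)),y,"scene",S)
    for pt in((233,407),(228,385),):
        b=rayplane(q(pt),y,"scene",S); print(y,a.round(1),b.round(1),np.rad2deg(np.arctan2(b[0]-a[0],b[2]-a[2])).round(1))
for t in(-8,-4,0,4,8):
    T=np.deg2rad(t);tip=np.array([34-150*np.sin(T),-1,225-150*np.cos(T)])
    print(t,(proj("scene",W(S,[tip,tip+[110*np.sin(T),0,110*np.cos(T)]]))-[185,155])*5.4)
go(Sx(-15,-.8,221))
E
```

```text
-4 [49.4 -4.  93.7] [ 56.3  -4.  189.4] 4.2
-4 [49.4 -4.  93.7] [ 54.3  -4.  198.6] 2.7
-1 [30.7 -1.  73. ] [ 37.9  -1.  172. ] 4.2
-1 [30.7 -1.  73. ] [ 35.8  -1.  181.5] 2.7
2 [12.   2.  52.4] [ 19.4   2.  154.5] 4.2
2 [12.   2.  52.4] [ 17.2   2.  164.4] 2.7
-8 [[274.44827982 603.50683332]
 [227.29774174 381.60617416]]
-4 [[267.0693002  587.29424397]
 [225.289761   377.51647888]]
0 [[259.57064474 570.10311632]
 [223.21222871 373.04592079]]
4 [[251.97944164 552.01405497]
 [221.0747817  368.21700845]]
8 [[244.3214313  533.10485129]
 [218.88714305 363.05330397]]
t 18.25 pos [ 526.7 -272.6  220.2] rpy [-177.5    0.    69.9] F [-6.   1.5 -3.7] w 14.9 j7 1.32 j5 0.35
shift [  0.1 -49.6   1.4] turn 0.0
```

The pin measures upright within about 3°. I'll slide back to where it hung and lower it.

>>> send_rows([
  [10,0,-12,0,0],
  [10,0,-27,0,0],
  [10,0,-42,1,0],
  [10,0,-49,1.4,0],
  [10,0,-49,1.4,0],
])

```text
clock: 18.75
eef_pos: [481.3, -256.0, 221.6]
tool_rot: [-3.101, 0.001, 1.219]
force: [0.8, -0.4, -1.9]
width: 15.2
```

```bash
python3 - <<'E'
from h import *
go(Sx(-15,-2,186))
E
```

```text
t 18.75 pos [ 481.3 -256.   221.6] rpy [-177.7    0.    69.9] F [ 0.8 -0.4 -1.9] w 15.2 j7 1.32 j5 0.34
shift [-1.   0.1 35.6] turn 0.0
```

>>> send_rows([
  [10,-1,0,8,0],
  [10,-1,0,16,0],
  [10,-1,0,25,0],
  [10,-1,0,34,0],
  [10,-1,0,34,0],
])

```text
clock: 19.25
eef_pos: [478.7, -256.1, 185.8]
tool_rot: [-3.098, 0.0, 1.22]
force: [-0.3, -0.5, -2.3]
width: 15.0
```

```bash
python3 - <<'E'
from h import *
import cv2
st()
im=ctrl.get_image("scene")[:,:,::-1]; cv2.imwrite(f"pics/y.png",cv2.resize(im[155:265,185:275],None,fx=5.4,fy=5.4,interpolation=cv2.INTER_CUBIC))
E
```

```text
t 19.25 pos [ 478.7 -256.1  185.8] rpy [-177.5    0.    69.9] F [-0.3 -0.5 -2.3] w 15.0 j7 1.29 j5 0.38
```

View pics/y.png

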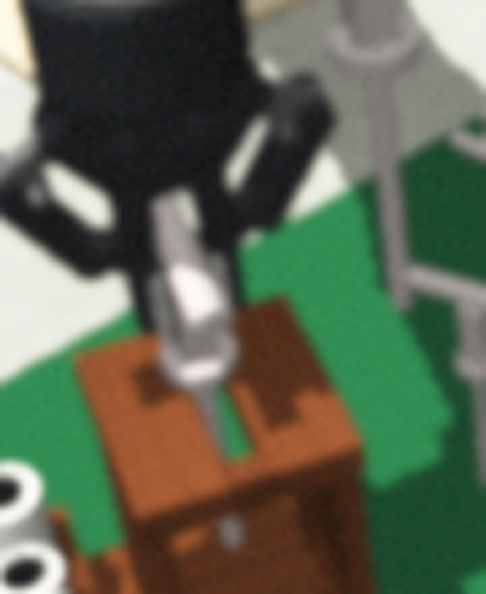

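Almost seated, so I'll go down in small steps until contact.

>>> send_rows([
  [10,0,0,2,0],
  [10,0,0,4,0],
  [10,0,0,4,0],
])

```text
clock: 19.6
eef_pos: [479.0, -256.2, 182.5]
tool_rot: [-3.099, 0.0, 1.22]
force: [0.4, 0.6, -1.6]
width: 15.1
```

>>> send_rows([
  [10,0,0,2,0],
  [10,0,0,2,0],
])

```text
clock: 19.8
eef_pos: [479.3, -256.2, 181.0]
tool_rot: [-3.1, 0.0, 1.22]
force: [-0.5, 0.9, 1.1]
width: 15.1
```

>>> send_rows([
  [10,0,0,2,0],
  [10,0,0,2,0],
])

```text
clock: 20.0
eef_pos: [479.3, -256.3, 180.8]
tool_rot: [-3.101, 0.002, 1.22]
force: [-4.1, 1.6, 13.4]
width: 15.2
```

>>> send_rows([
  [10,0,0,2,0],
  [10,0,0,2,0],
])

```text
clock: 20.2
eef_pos: [479.4, -256.2, 180.8]
tool_rot: [-3.102, 0.003, 1.22]
force: [-5.0, 1.9, 13.8]
width: 14.6
```

>>> send_rows([
  [10,0,0,1,0],
  [10,0,0,1,0],
])

```text
clock: 20.4
eef_pos: [479.4, -256.1, 180.9]
tool_rot: [-3.103, 0.003, 1.22]
force: [-3.1, 1.5, 8.2]
width: 15.4
```

>>> send_rows([
  [17,0,0,0,0],
  [19,0,0,0,0],
  [22,0,0,0,0],
  [26,0,0,0,0],
  [30,0,0,0,0],
])

```text
clock: 20.9
eef_pos: [479.3, -256.1, 180.7]
tool_rot: [-3.102, 0.003, 1.219]
force: [0.5, 0.8, -0.0]
width: 29.8
```

>>> send_rows([
  [50,0,0,0,0],
  [50,0,0,0,0],
  [50,0,0,0,0],
  [50,0,0,0,0],
  [50,0,0,0,0],
])

```text
clock: 21.4
eef_pos: [479.3, -256.1, 180.7]
tool_rot: [-3.102, 0.003, 1.22]
force: [-0.1, -0.2, -0.4]
width: 50.1
```

```bash
python3 - <<'E'
from h import *
import cv2
st()
im=ctrl.get_image("scene")[:,:,::-1]; cv2.imwrite(f"pics/z.png",cv2.resize(im[155:265,185:275],None,fx=5.4,fy=5.4,interpolation=cv2.INTER_CUBIC))
E
```

```text
t 21.40 pos [ 479.3 -256.1  180.7] rpy [-177.8    0.2   69.9] F [-0.1 -0.2 -0.4] w 50.1 j7 1.28 j5 0.39
```

View pics/z.png

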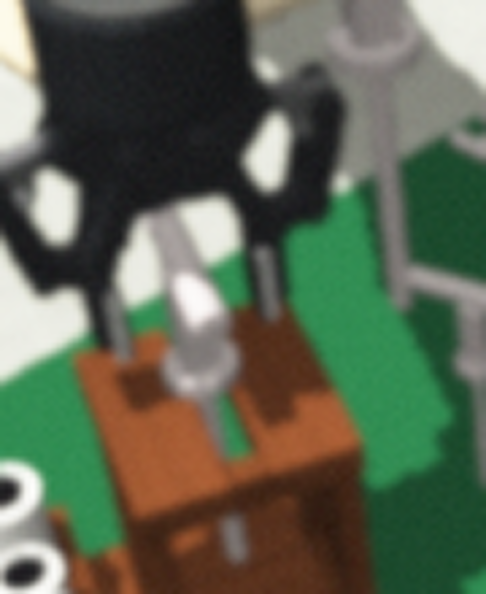

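Released and standing. I'll retract upwards.

>>> send_rows([
  [60,0,0,-15,0],
  [60,0,0,-35,0],
  [60,0,0,-60,0],
  [60,0,0,-90,0],
  [60,0,0,-120,0],
])

```text
clock: 21.95
eef_pos: [483.6, -257.3, 301.6]
tool_rot: [-3.102, 0.003, 1.22]
force: [0.8, -0.6, 0.0]
width: 59.8
```

>>> send_rows([
  [60,10,-40,0,0],
  [60,20,-80,0,0],
  [60,20,-110,0,0],
  [60,20,-110,0,0],
  [60,20,-110,0,0],
])

```text
clock: 22.45
eef_pos: [387.5, -201.0, 306.5]
tool_rot: [-3.103, 0.004, 1.219]
force: [0.3, 0.8, -0.2]
width: 60.3
```

```bash
python3 - <<'E'
from h import *
import cv2
st()
im=ctrl.get_image("scene")[:,:,::-1]; cv2.imwrite("pics/z1.png",im);cv2.imwrite(f"pics/z2.png",cv2.resize(im[155:265,185:275],None,fx=5.4,fy=5.4,interpolation=cv2.INTER_CUBIC))
im=ctrl.get_image("top")[:,:,::-1]; cv2.imwrite("pics/z3.png",im)
for t in(-6,-3,0,3,6):
    T=np.deg2rad(t);u=np.array([np.sin(T),0,np.cos(T)]);o=np.array([-15.5,-2,145])
    print(t,[((proj("scene",W(S,[o+k*u]))[0]-[185,155])*5.4).round(0) for k in(-110,0,61.5)])
E
```

```text
t 22.45 pos [ 387.5 -201.   306.5] rpy [-177.8    0.2   69.9] F [ 0.3  0.8 -0.2] w 60.3 j7 1.39 j5 0.21
-6 [array([243., 571.]), array([199., 370.]), array([172., 243.])]
-3 [array([239., 563.]), array([199., 370.]), array([174., 248.])]
0 [array([235., 554.]), array([199., 370.]), array([177., 252.])]
3 [array([232., 545.]), array([199., 370.]), array([179., 257.])]
6 [array([228., 535.]), array([199., 370.]), array([181., 263.])]
```

View pics/z1.png

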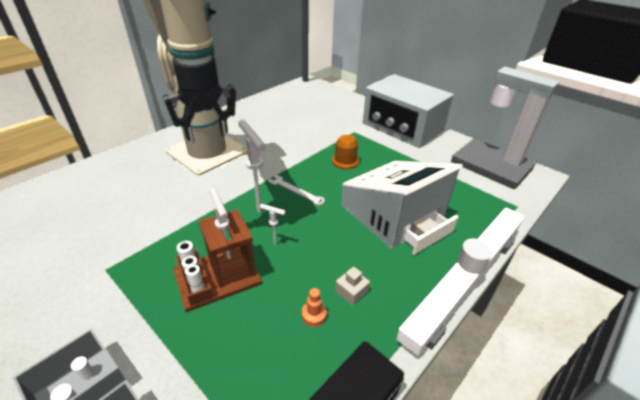

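View pics/z2.png

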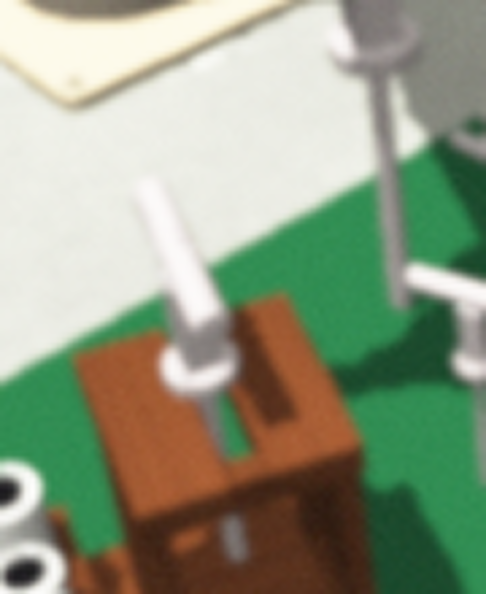

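View pics/z3.png

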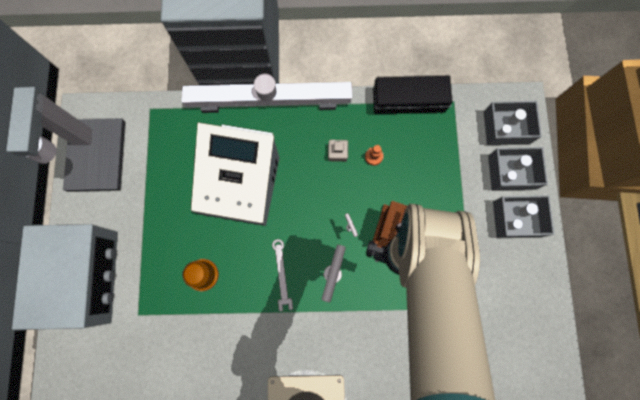

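The pin tip, at (236,557), and the collar, at (200,370), match the 0° prediction. The tray is out and the bystanders haven't moved. I'll hand the job in.

```bash
python3 -c "
from cell import ctrl
print(ctrl.finish_job())"
```

```text
the job is handed in; nothing more can be done
None
```

The job is handed in at about 22.5 s of the 58 s allowed: the tray is open and the tee handle hangs in the stand again. No verdict is reported, so this rests on my own last checks.

**What I did**
- **Tilting the handle:** the gripper only points straight down, so I levered the gripped tee against the closed end of the stand's slot until its pin tilted.
- **Finding the pawl:** the first touch, mid-slot, met the hard plate at about 11 N, so I backed off. 12 mm along the slot (panel +y) the surface gave under a few newtons, and I pressed it in.
- **Returning the handle:** I levered the tee upright against the same slot end, slid it back to where it had hung, seated the collar on the deck and let go.

**Last checks**
- **Tray:** it measured about 45 mm out in the camera image.
- **Tee:** the pin and collar match the picture predicted for an upright tee to within about 1–2 degrees.
- **Robot:** the gripper is well clear and the wrist force is near zero.
- **Other things on the bench:** the plug, adapter, wrench and shroud look unmoved. The sockets look unmoved in the scene view, but the arm hid them in the final top view.

**What did not agree**
- The tee's tilt for the slot measured about 20 degrees, not the intended 27. The pin still went in with no measurable contact with the guide walls.
- The camera and robot positions disagreed by 2–4 mm in places. I settled those by looking at close range.

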